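# Charge the sorbent trap and leak-check its cover seam

## Task

Charge the sorbent trap: tip the white pellets from the scoops through the funnel until every one is in the clear column, leaving the scoops upright on the bench. Then take the leak-detector wand from its stand and run its tip slowly (about 2 cm/s) down in the U-shaped seam round the housing's cover, from the end on the column's side all the way round to the other end, entering and leaving the seam only at these two ends and never lifting out on the way, and hang the wand back upright in its stand. Leave the bottle, jar and flask alone.

Things in the scene. Friction and masses are not known exactly. Their poses are not given: they have to be found in the camera images.
- trap: Fixed sorbent trap on a 180 x 365 mm base plate: steel housing 170 x 170 mm, top 60 mm above the bench, and 215 mm along +y a clear column with funnel. Origin on the bench under the housing centre, z up. A U-shaped groove (the seam), 12 mm wide, 10 mm deep, parts the aluminium cover from its frame: it runs (x, y in mm) (-60, 50) to (50, 50) to (50, -50) to (-60, -50), and on to the housing edge at x = -85.
- seam_start (a point): Start of the seam's centre line (column's side), on the groove's floor, 50 mm above the bench.
- seam_corner1 (a point): First corner of the seam's centre line, on the groove's floor, 50 mm above the bench.
- seam_corner2 (a point): Second corner of the seam's centre line, on the groove's floor, 50 mm above the bench.
- seam_finish (a point): Finish of the seam's centre line, on the groove's floor, 50 mm above the bench.
- funnel_mouth (a point): Centre of the funnel's mouth, level with its rim (155 mm above the bench). The mouth is 160 mm across the outside, the wall 4 mm; 12 mm below the rim it narrows as a cone over 55 mm of height to a throat of about 52 mm, which opens straight into the column.
- column_floor (a point): Centre of the inner floor of the clear column under the funnel, 18 mm above the bench. Bore 52 mm; the column ends at the funnel's throat, 88 mm above the bench. A pellet in the column has its origin less than 95 mm above the bench.
- wand: Leak-detector wand, loose, at first standing upright in its stand. Origin at the tip, z from the tip up to the butt. A steel tip rod 6 mm in diameter and 45 mm long, then a round black collar 34 mm across and 10 mm thick, then a square black grip 20 x 20 mm from 55 to 140 mm above the tip (flats face x and y), then a 7 mm radius stub of 6 mm. 100 g.
- stand_hole (a point): Centre of the mouth of the hole in the fixed grey wand stand (a block 70 x 70 x 60 mm), on its top, 60 mm above the bench: 20 mm in diameter, 52 mm deep. The wand hangs in it by its collar, which rests on the stand's top, so the tip is then 45 mm below this point.
- scoop0: Loose steel scoop, 160 g, open at the front (-x). Origin under the pan, z up. Pan floor 4 mm thick, flat to x = -40 mm, then a ramp rising 7 mm to the lip (x -75, z 10 mm); walls 60 mm apart, 25 mm high. Upright handle at the rear, centred on x = 52 mm: 24 mm along x, 16 along y, top at z = 80; grip it across y near z = 58. Holds 0 to 2 pellets, which tumble out when the front is tipped down 45 to 60 degrees.
- scoop1: Loose steel scoop, 160 g, open at the front (-x). Origin under the pan, z up. Pan floor 4 mm thick, flat to x = -40 mm, then a ramp rising 7 mm to the lip (x -75, z 10 mm); walls 60 mm apart, 25 mm high. Upright handle at the rear, centred on x = 52 mm: 24 mm along x, 16 along y, top at z = 80; grip it across y near z = 58. Holds 0 to 2 pellets, which tumble out when the front is tipped down 45 to 60 degrees.
- scoop2: Loose steel scoop, 160 g, open at the front (-x). Origin under the pan, z up. Pan floor 4 mm thick, flat to x = -40 mm, then a ramp rising 7 mm to the lip (x -75, z 10 mm); walls 60 mm apart, 25 mm high. Upright handle at the rear, centred on x = 52 mm: 24 mm along x, 16 along y, top at z = 80; grip it across y near z = 58. Holds 0 to 2 pellets, which tumble out when the front is tipped down 45 to 60 degrees.
- pellet0: White ceramic pellet, a chunky eight-sided drum 20 mm across and 18 mm high with bevelled ends, 12 g; origin at its centre. May be absent.
- pellet1: White ceramic pellet, a chunky eight-sided drum 20 mm across and 18 mm high with bevelled ends, 12 g; origin at its centre. May be absent.
- pellet2: White ceramic pellet, a chunky eight-sided drum 20 mm across and 18 mm high with bevelled ends, 12 g; origin at its centre. May be absent.
- pellet3: White ceramic pellet, a chunky eight-sided drum 20 mm across and 18 mm high with bevelled ends, 12 g; origin at its centre. May be absent.
- pellet4: White ceramic pellet, a chunky eight-sided drum 20 mm across and 18 mm high with bevelled ends, 12 g; origin at its centre. May be absent.
- pellet5: White ceramic pellet, a chunky eight-sided drum 20 mm across and 18 mm high with bevelled ends, 12 g; origin at its centre. May be absent.
- bottle: Bystander: amber stoppered bottle, 64 mm across, 150 mm high; origin under its centre.
- jar: Bystander: glass jar, 70 mm across, 80 mm high; origin under its centre.
- flask: Bystander: round glass flask on a cork ring, 100 mm across, 160 mm high; origin under its centre.
Mind the look-alikes: they are no part of the job. Leave any purple or red look-alike of the scoop0 alone.

How it is judged:
By the outcome, as a careful person would: the job done as asked, in the order asked, and still so for the second after the job is handed in, with the robot touching nothing.
Of pellet0, pellet1, pellet2, pellet3, pellet4, pellet5 only 3 to 5 are there at a start; the rules pass over those that are not, and their reading is None.
At some moment in a run one of scoop0, scoop1, scoop2 may be knocked a few centimetres aside while the robot is not near it.
It also fails if it takes over 210 s, if anything falls off the work surface, if the arm or the gripper's body presses on something with over 40 N, if the wrist force passes 120 N, or if a joint passes its speed limit or range.

## Robot

A 6-joint arm with a two-finger parallel gripper is mounted at the origin on the work surface. World frame = base frame: x ahead of the robot, y to its left, z up, the work surface at z = 0. Lengths are in m, angles in rad, forces in N, time in s.
With the tool pointing down it reaches from about 0.375 to 0.9 m from the base axis. Payload 3.1 kg.
Tool frame: the origin (TCP) lies at the very end of the fingers, on their centre line; the grasp point (between the pads) lies 19 mm behind it; z points along the fingers, y is the direction in which the jaws open and shut (so a half turn about z gives the same grasp; the last joint's range is limited). The gripper opens to 85 mm and grips with 20 to 120 N. Pads are 22 mm wide; open, the fingers measure 114 mm over their backs; the gripper's body (76 mm by 85 mm) begins 54 mm behind the grasp point. The pads swing forward as they close: fully open they stand 13 mm farther back than shut.
Start: joints at [1.026, 0.527, 1.433, -0, 1.181, -0.178], TCP at [0.224, 0.584, 0.231] pointing down, gripper open.
Joint ranges: [-3.08, 3.08], [-0.75, 2.2], [0.22, 2.44], [-1.43, 4.57], [0, 2.65], [-2.85, 2.85]. Speed limits (rad/s): [2.79, 2.79, 3.14, 3.14, 3.14, 3.14].

## Interface

Orientations are given as a unit quaternion [x, y, z, w].
In Python, from station import manip gives the robot as it stands. The module is installed in compiled form; this text tells all that it offers.
- The arm moves only by the tool send_rows, never from a script. Its argument "commands" is a list of rows, each an object with "delta_pos": the shift along the world's x, y, z in cm, a list of three; "yaw": the turn about the world's z in rad. A call has 1 to 10 rows; each row shifts and turns the pose as measured when the row begins; what a row does not reach is not made up. A row lasts 1/8 s, in which the tool goes at most 62.5 mm and 10.7 degrees, less where a joint would pass 70% of its speed; a pose out of reach is approached as far as the arm can. A call is refused whole if a number of a shift passes 6.25 or a number of a turn 0.188, either way. A call with a gripper value outside its range is refused whole. "grip" is the closure, from -1 (fully open) to 1 (shut), set as the call begins (left out, the last holds). The fingers move at their own pace and stop on an object; "force" is the grip in N (left out, the last holds). Time passes only in rows, so rows that do not move let the fingers close. It gives the time, the measured TCP pose, the force and the opening at its end, in the units of the state.
- manip.sense(): the state, without advancing time (a new reading comes with each control period).
- manip.snapshot(name): name is "side" or "top"; returns the picture (400x640x3 uint8, blue, green, red); there is no depth.
- manip.get_calibration(name): a dict with "fx", "fy", "cx", "cy" (pixels), "world_to_cam" (4x4, takes a point from world to camera coordinates). Camera axes: x right, y down, z forward; pixel columns grow to the right and rows downward; lengths in m; the calibration is good to about 2 mm. A picture is of the moment at which its call begins. get_calibration takes no time and is no camera call.
- manip.sign_off(): hands the job in, once; it reports no verdict.
The state is a dict: "t": time; "q": joint angles; "qd": joint speeds; "tau": joint torques, N m; "tcp_pos": TCP position; "tool_rot": TCP orientation; "force": force on the tool from outside, world axes, zero at the start; "ft_torque": the same for the moment, N m; "finger_gap": opening from 0.0 (shut) to 1.0 (fully open).
Only numpy, scipy, OpenCV 4.12 (cv2) and the standard library are available. Lean on these libraries where they do the work, as an engineer would, in place of code of your own. Each camera call takes 0.05 s, during which the arm holds its last target. There are 200 camera calls.

## Working session

There is one attempt and no reset: what is moved stays moved. The work goes in short steps, Python scripts to look and compute and a tool call to move; the robot and the scene stay as the last step left them, time stands still between calls to the robot, and variables do not carry over. Pictures are saved under pics/ and viewed, about 12 in all and at most 16, crops included, and the job is handed in when it is done.

Besides the shell and the picture viewer there is one more tool, called after "Request:" as name(argument=value, ...), one argument or row to a line, values as JSON. send_rows: Moves the arm, as the interface text tells. Its arguments: {"type":"object","properties":{"commands":{"type":"array","items":{"type":"object","properties":{"delta_pos":{"type":"array","items":{"type":"number"}},"yaw":{"type":"number"}}}},"grip":{"type":"number"},"force":{"type":"number"}},"required":["commands"]}

```bash
mkdir -p pics
cat > h.py <<'E'
import numpy as np, cv2
from station import manip
def snap(n,f):
    im=manip.snapshot(n); cv2.imwrite('pics/'+f+'.png',im); return im
def proj(n,P):
    c=manip.get_calibration(n); p=np.c_[np.atleast_2d(P),np.ones(len(np.atleast_2d(P)))]@np.array(c["world_to_cam"]).T
    return np.c_[c["fx"]*p[:,0]/p[:,2]+c["cx"],c["fy"]*p[:,1]/p[:,2]+c["cy"]]
def ray(n,uv):
    c=manip.get_calibration(n); T=np.array(c["world_to_cam"]); R=T[:3,:3]
    d=R.T@np.array([(uv[0]-c["cx"])/c["fx"],(uv[1]-c["cy"])/c["fy"],1]); return -R.T@T[:3,3],d/np.linalg.norm(d)
def plane(n,uv,z):
    o,d=ray(n,uv); return (o+d*(z-o[2])/d[2]).round(4)
E
python3 - <<'E'
from h import *
for n in("side","top"):
    snap(n,n+'0'); o,d=ray(n,(320,200)); print(n,o,d,manip.get_calibration(n)["fx"])
print(manip.sense())
E
```

```text
side [ 0.32894245 -1.13880889  0.83667939] [ 0.1014068   0.82709321 -0.55284128] 396.36596822908
top [ 0.33799505 -0.06374716  1.07594494] [ 0.16184033  0.00449122 -0.98680674] 371.583213211883
{'t': 0.1, 'q': array([ 1.02650065e+00,  5.28396431e-01,  1.43378015e+00, -1.68863026e-06,
        1.18140560e+00, -1.78531608e-01]), 'qd': array([-0.00111172, -0.00202266, -0.00323331,  0.00115046,  0.00037322,
       -0.00110158]), 'tau': array([ 5.16268374e-04, -4.43307817e+01, -1.78586698e+01, -2.23919965e-04,
        3.82731188e-03,  1.34180784e-06]), 'tcp_pos': array([0.22318943, 0.58309621, 0.2304153 ]), 'tool_rot': array([ 1.81863891e-01,  9.83323210e-01, -9.30776839e-04, -3.51015347e-04]), 'force': array([0.57988848, 0.17553958, 0.25686835]), 'ft_torque': array([0.0377938 , 0.02675739, 0.00722945]), 'finger_gap': 0.9986612392085693}
```

View pics/top0.png

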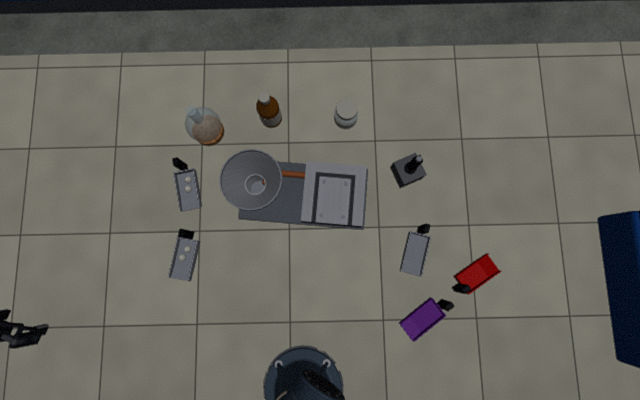

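View pics/side0.png

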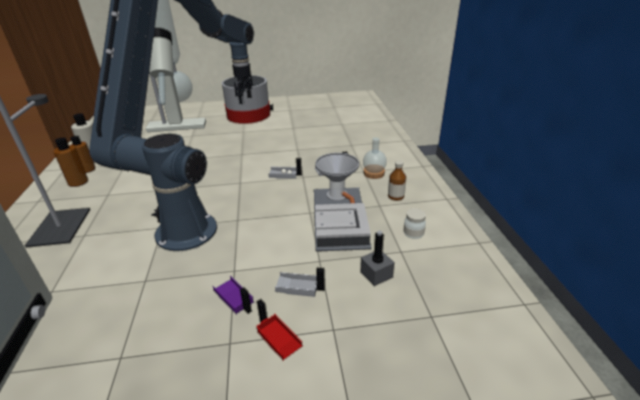

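Run:
```python
from h import *
im=cv2.imread('pics/top0.png')
a=cv2.resize(im[145:290,150:295],(580,580)[:2],interpolation=3)
b=cv2.resize(im[145:290,295:445],None,fx=4,fy=4,interpolation=3)
a=np.hstack([cv2.resize(a,(400,400)),cv2.resize(b,(400,400))]);cv2.imwrite('pics/c1.png',a)
for n,uv,z in [("hA",(179,161),.08),("panA",(188,190),.004),("hB",(187,233),.08),("panB",(183,260),.004),("hC",(424,228),.08),("panC",(414,255),.004),("fun",(251,180),.155),("wand",(418,158),.155),("cover",(334,198),.06)]: print(n,plane("top",uv,z))
```

```text
hA [0.6195 0.3282 0.08  ]
panA [0.5525 0.3284 0.004 ]
hB [0.4199 0.2994 0.08  ]
panB [0.3492 0.336  0.004 ]
hC [ 0.4189 -0.3364  0.08  ]
panC [ 0.3486 -0.3237  0.004 ]
fun [0.5444 0.1142 0.155 ]
wand [ 0.5919 -0.3121  0.155 ]
cover [ 0.5093 -0.0981  0.06  ]
```

View pics/c1.png

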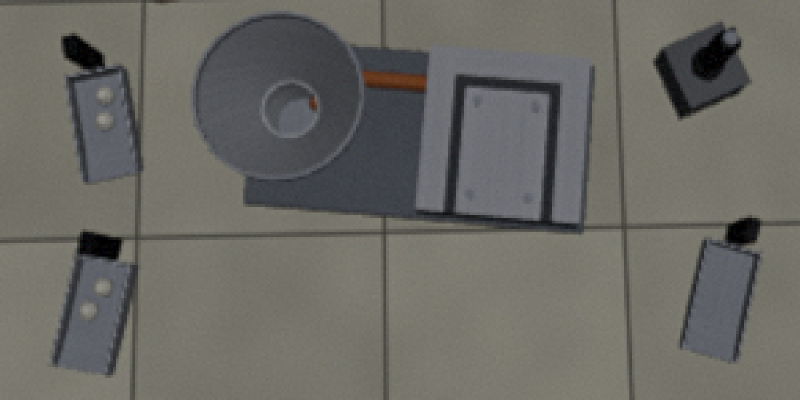

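```bash
cat >> h.py <<'E'
def scoops(im):
    """pan masks in top image -> (centre of the rim-level quad, long-axis heading deg)"""
    out=[]
    return out
E
python3 - <<'E'
from h import *
sx=400/145; 
def up(p,x0=150,fx=400/145): return (x0+p[0]/fx,145+p[1]/(400/145))
S={"A":([(67,78),(124,67),(142,172),(85,183)],[(62,36),(105,66)],150,sx),
"B":([(75,256),(135,264),(110,375),(52,365)],[(79,232),(121,258)],150,sx),
"C":([(305,240),(358,252),(335,360),(282,348)],[(327,222),(360,240)],295,400/150)}
for k,(c,h,x0,f) in S.items():
    P=[plane("top",up(p,x0,f),.025)[:2] for p in c]
    P=np.array(P); d=(P[0]+P[1]-P[2]-P[3]); L=np.linalg.norm(d)/2; w=[np.linalg.norm(P[0]-P[1]),np.linalg.norm(P[2]-P[3])]
    a=np.degrees(np.arctan2(d[1],d[0])); rear=(P[0]+P[1])/2
    print(k,"xdir",a.round(1),"L",L.round(3),"w",np.round(w,3),"rear",rear.round(3),"handle~",(rear+d/np.linalg.norm(d)*.014).round(3))
g=[(455,75),(562,82),(548,222),(450,212)]  # outer groove corners: col-side far, near far..., (crop2 in the c1 right half)
for p in g: print(plane("top",up((p[0]-400,p[1]),295,400/150),.06))
g=[(466,90),(549,96)]
for p in g: print(plane("top",up((p[0]-400,p[1]),295,400/150),.06))
print(plane("top",up((278,95)),.155), plane("top",up((291,110)),.088))
E
```

```text
A xdir 11.3 L 0.114 w [0.061 0.06 ] rear [0.604 0.332] handle~ [0.618 0.335]
B xdir -10.6 L 0.112 w [0.063 0.06 ] rear [0.407 0.316] handle~ [0.42  0.313]
C xdir -15.9 L 0.112 w [0.057 0.056] rear [ 0.406 -0.337] handle~ [ 0.42  -0.341]
[ 0.5839 -0.0486  0.06  ]
[ 0.574  -0.1607  0.06  ]
[ 0.432  -0.1412  0.06  ]
[ 0.4442 -0.0406  0.06  ]
[ 0.568  -0.0598  0.06  ]
[ 0.5598 -0.1466  0.06  ]
[0.5459 0.1147 0.155 ] [0.5456 0.1148 0.088 ]
```

Request:
send_rows(
  commands=[
    {"delta_pos": [4.9,-3.1,0],"yaw": 0.18},
    {"delta_pos": [4.9,-3.1,0],"yaw": 0.18},
    {"delta_pos": [4.9,-3.1,0],"yaw": 0.18},
    {"delta_pos": [4.9,-3.1,0]},
    {"delta_pos": [4.9,-3.1,0]},
    {"delta_pos": [4.9,-3.1,0]},
    {"delta_pos": [4.9,-3.1,0]},
    {"delta_pos": [4.9,-3.1,0]},
    {"delta_pos": [0,0,0]},
  ],
  grip=-0.3,
  force=80,
)

```text
validation failed for argument at $.co...
```

Request:
send_rows(
  commands=[
    {"delta_pos": [4.9,-3.1,0],"yaw": 0.18},
    {"delta_pos": [4.9,-3.1,0],"yaw": 0.18},
    {"delta_pos": [4.9,-3.1,0],"yaw": 0.18},
    {"delta_pos": [4.9,-3.1,0],"yaw": 0},
    {"delta_pos": [4.9,-3.1,0],"yaw": 0},
    {"delta_pos": [4.9,-3.1,0],"yaw": 0},
    {"delta_pos": [4.9,-3.1,0],"yaw": 0},
    {"delta_pos": [4.9,-3.1,0],"yaw": 0},
    {"delta_pos": [0,0,0],"yaw": 0},
  ],
  grip=-0.3,
  force=80,
)

```text
t: 1.23
tcp_pos: [0.6215, 0.3261, 0.2252]
tool_rot: [-0.092, 0.996, -0.002, -0.003]
force: [-0.9, 0.0, -0.5]
finger_gap: 0.652
```

Run:
```python
from h import *
s=snap("side",'s1'); t=snap("top",'t1'); print(manip.sense()['tcp_pos'])
u=proj("side",[[.618,.335,.08]])[0].astype(int); print(u,proj("top",[[.618,.335,.08]]))
a=cv2.resize(s[u[1]-60:u[1]+40,u[0]-60:u[0]+40],(400,400),interpolation=3); b=cv2.resize(t[120:220,130:230],(400,400),interpolation=3)
cv2.imwrite('pics/c2.png',np.hstack([a,b]))
```

```text
[0.61749304 0.32883303 0.22506492]
[344 152] [[176.50583573 161.59223538]]
```

View pics/c2.png

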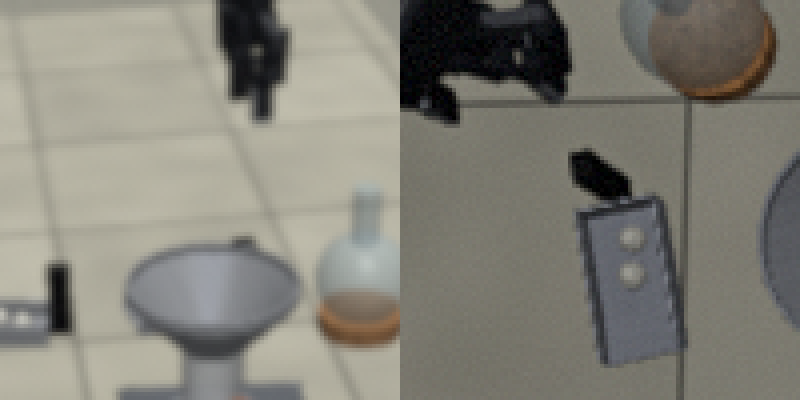

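Request:
send_rows(
  commands=[
    {"delta_pos": [0.1,0.6,-4.5],"yaw": 0},
    {"delta_pos": [0,0,-5],"yaw": 0},
    {"delta_pos": [0,0,-4.5],"yaw": 0},
    {"delta_pos": [0,0,-3],"yaw": 0},
    {"delta_pos": [0,0,-1],"yaw": 0},
    {"delta_pos": [0,0,0],"yaw": 0},
  ],
)

```text
t: 2.08
tcp_pos: [0.609, 0.3433, 0.0428]
tool_rot: [-0.1, 0.995, -0.001, -0.006]
force: [0.5, -0.5, 0.7]
finger_gap: 0.651
```

Request:
send_rows(
  commands=[
    {"delta_pos": [0,0,0],"yaw": 0},
  ],
)

```text
t: 2.2
tcp_pos: [0.6093, 0.3442, 0.0443]
tool_rot: [-0.101, 0.995, -0.001, -0.004]
force: [-0.1, -0.3, 0.2]
finger_gap: 0.649
```

Request:
send_rows(
  commands=[
    {"delta_pos": [0.9,-0.9,-0.5],"yaw": 0},
    {"delta_pos": [0,0,0],"yaw": 0},
  ],
)

```text
t: 2.45
tcp_pos: [0.6208, 0.3353, 0.0419]
tool_rot: [-0.101, 0.995, -0.0, -0.002]
force: [-0.1, -0.7, -0.2]
finger_gap: 0.651
```

Request:
send_rows(
  commands=[
    {"delta_pos": [0,0,0],"yaw": 0},
    {"delta_pos": [0,0,0],"yaw": 0},
    {"delta_pos": [0,0,0],"yaw": 0},
    {"delta_pos": [0,0,0],"yaw": 0},
  ],
  grip=1,
  force=100,
)

```text
t: 2.95
tcp_pos: [0.622, 0.3352, 0.0433]
tool_rot: [-0.1, 0.995, 0.0, -0.001]
force: [0.1, 0.3, 0.7]
finger_gap: 0.173
```

Request:
send_rows(
  commands=[
    {"delta_pos": [0,0,0.5],"yaw": 0},
    {"delta_pos": [0,0,1],"yaw": 0},
    {"delta_pos": [0,0,1.5],"yaw": 0},
    {"delta_pos": [0,0,1.5],"yaw": 0},
    {"delta_pos": [0,0,1],"yaw": 0},
    {"delta_pos": [0,0,0],"yaw": 0},
    {"delta_pos": [0,0,0],"yaw": 0},
  ],
)

```text
t: 3.82
tcp_pos: [0.6215, 0.3351, 0.1025]
tool_rot: [-0.1, 0.995, 0.0, -0.001]
force: [-0.8, 0.2, -2.6]
finger_gap: 0.173
```

Run:
```python
from h import *
s=snap("side",'s2'); t=snap("top",'t2'); print(manip.sense()['tcp_pos'],manip.sense()['force'])
a=cv2.resize(s[80:200,260:400],(420,360),interpolation=3); b=cv2.resize(t[120:220,130:230],(360,360),interpolation=3)
cv2.imwrite('pics/c3.png',np.hstack([a,b]))
```

```text
[0.62150421 0.33509559 0.10221817] [-0.82268103  0.44236007 -0.66697065]
```

View pics/c3.png

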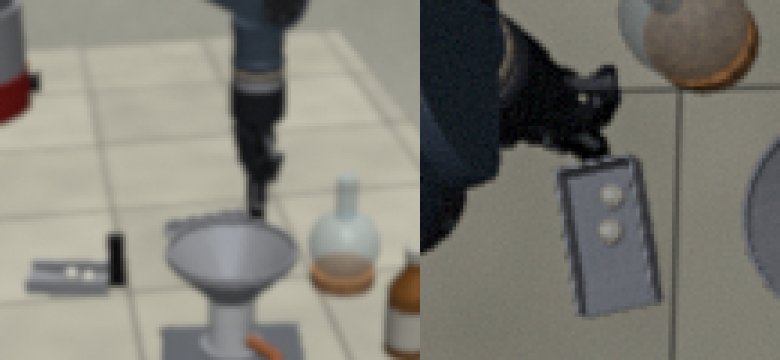

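Request:
send_rows(
  commands=[
    {"delta_pos": [0,0,1.5],"yaw": 0},
    {"delta_pos": [0,0,2.5],"yaw": 0},
    {"delta_pos": [0,0,3],"yaw": 0},
    {"delta_pos": [0,0,3],"yaw": 0},
    {"delta_pos": [0,0,3],"yaw": 0},
    {"delta_pos": [0,0,2.5],"yaw": 0},
    {"delta_pos": [0,0,1.5],"yaw": 0},
    {"delta_pos": [0,0,0],"yaw": 0},
  ],
)

```text
t: 4.92
tcp_pos: [0.6198, 0.3345, 0.2801]
tool_rot: [-0.1, 0.995, -0.0, -0.002]
force: [0.5, -0.2, -2.2]
finger_gap: 0.169
```

Request:
send_rows(
  commands=[
    {"delta_pos": [0,-1.5,0],"yaw": 0},
    {"delta_pos": [0,-2.5,0],"yaw": 0},
    {"delta_pos": [0,-3,0],"yaw": 0},
    {"delta_pos": [0,-3,0],"yaw": 0},
    {"delta_pos": [0,-3,0],"yaw": 0},
    {"delta_pos": [0,-3,0],"yaw": 0},
    {"delta_pos": [0,-2.5,0],"yaw": 0},
    {"delta_pos": [0,-1.5,0],"yaw": 0},
    {"delta_pos": [0,-0.5,0],"yaw": 0},
    {"delta_pos": [0,0,0],"yaw": 0},
  ],
)

```text
t: 6.18
tcp_pos: [0.6124, 0.1088, 0.2695]
tool_rot: [-0.097, 0.995, -0.002, -0.012]
force: [0.2, -0.3, -1.5]
finger_gap: 0.173
```

Request:
send_rows(
  commands=[
    {"delta_pos": [0.1,1.0,0],"yaw": 0},
    {"delta_pos": [0,0.7,0],"yaw": 0},
    {"delta_pos": [0,0,0],"yaw": 0},
  ],
)

```text
t: 6.55
tcp_pos: [0.6132, 0.1296, 0.2694]
tool_rot: [-0.098, 0.995, -0.002, -0.012]
force: [-0.3, 0.4, -1.9]
finger_gap: 0.171
```

Request:
send_rows(
  commands=[
    {"delta_pos": [0,0,0],"yaw": 0},
    {"delta_pos": [0,0,0],"yaw": 0},
    {"delta_pos": [0,0,0],"yaw": 0},
    {"delta_pos": [0,0,0],"yaw": 0},
  ],
  force=20,
)

```text
t: 7.05
tcp_pos: [0.6132, 0.1303, 0.2695]
tool_rot: [-0.099, 0.995, -0.002, -0.012]
force: [0.0, -0.5, -2.0]
finger_gap: 0.174
```

Run:
```python
from h import *
s=snap("side",'s3'); t=snap("top",'t3'); print(manip.sense()['tcp_pos'])
a=cv2.resize(s[80:200,260:400],(420,360),interpolation=3); b=cv2.resize(t[120:220,190:290],(360,360),interpolation=3)
cv2.imwrite('pics/c4.png',np.hstack([a,b]))
```

```text
[0.61314138 0.13028939 0.26947213]
```

View pics/c4.png

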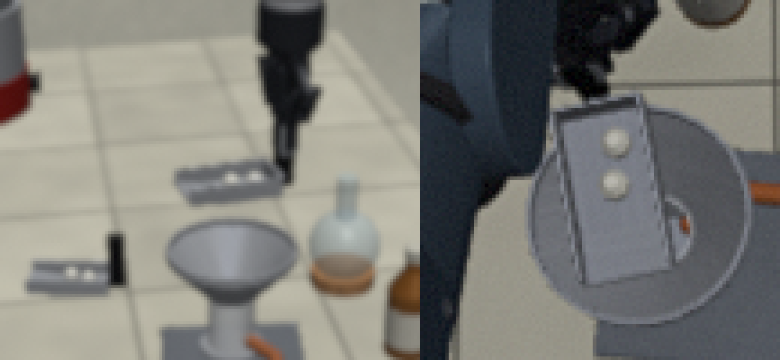

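```bash
cat > tq.py <<'E'
from h import *
s=manip.sense(); print(s['t'],s['tcp_pos'].round(4),s['force'].round(2),s['ft_torque'].round(4),round(s['finger_gap'],4))
E
python3 tq.py
```

```text
7.15 [0.6131 0.1303 0.2695] [ 0.65 -0.2  -1.32] [-0.0164 -0.0395 -0.0418] 0.177
```

Request:
send_rows(
  commands=[
    {"delta_pos": [0,0,0],"yaw": 0},
    {"delta_pos": [0,0,0],"yaw": 0},
  ],
  grip=0.68,
)

```text
t: 7.4
tcp_pos: [0.6132, 0.1301, 0.2695]
tool_rot: [-0.099, 0.995, -0.002, -0.012]
force: [0.3, -0.1, -1.9]
finger_gap: 0.174
```

```bash
python3 tq.py
```

```text
7.4 [0.6132 0.1301 0.2695] [ 0.35 -0.05 -1.92] [ 0.0305 -0.0735 -0.0139] 0.1739
```

Request:
send_rows(
  commands=[
    {"delta_pos": [0,0,0],"yaw": 0},
    {"delta_pos": [0,0,0],"yaw": 0},
  ],
  grip=0.66,
)

```text
t: 7.65
tcp_pos: [0.6132, 0.13, 0.2695]
tool_rot: [-0.099, 0.995, -0.002, -0.012]
force: [0.5, -0.1, -3.1]
finger_gap: 0.175
```

```bash
python3 tq.py
```

```text
7.65 [0.6132 0.13   0.2695] [ 0.45 -0.12 -3.12] [ 0.0829 -0.0629 -0.0395] 0.175
```

```bash
cat > df.py <<'E'
from h import *
import sys
s=manip.snapshot("side"); r=cv2.imread('pics/%s.png'%sys.argv[1]); d=cv2.absdiff(s,r)[100:200,290:370].max(2)>40
ys,xs=np.nonzero(d); print("diff",d.sum(), (xs.min()+290,xs.max()+290,ys.min()+100,ys.max()+100) if len(xs) else None, manip.sense()['finger_gap'])
cv2.imwrite('pics/last.png',s)
E
python3 df.py s3
```

```text
diff 0 None 0.17708891611461441
```

Request:
send_rows(
  commands=[
    {"delta_pos": [0,0,0],"yaw": 0},
    {"delta_pos": [0,0,0],"yaw": 0},
  ],
  grip=0.65,
)

```text
t: 7.95
tcp_pos: [0.6132, 0.13, 0.2695]
tool_rot: [-0.099, 0.995, -0.002, -0.012]
force: [0.3, -0.7, -1.3]
finger_gap: 0.179
```

```bash
python3 df.py s3
```

```text
diff 0 None 0.17568604298384474
```

Request:
send_rows(
  commands=[
    {"delta_pos": [0,0,0],"yaw": 0},
    {"delta_pos": [0,0,0],"yaw": 0},
  ],
  grip=0.645,
)

```text
t: 8.25
tcp_pos: [0.6132, 0.1301, 0.2695]
tool_rot: [-0.099, 0.995, -0.002, -0.012]
force: [0.1, 0.9, -1.4]
finger_gap: 0.177
```

```bash
python3 df.py s3
```

```text
diff 0 None 0.1780099715189724
```

Request:
send_rows(
  commands=[
    {"delta_pos": [0,0,0],"yaw": 0},
    {"delta_pos": [0,0,0],"yaw": 0},
  ],
  grip=0.64,
)

```text
t: 8.55
tcp_pos: [0.6132, 0.13, 0.2695]
tool_rot: [-0.099, 0.995, -0.002, -0.012]
force: [0.3, -0.0, -1.6]
finger_gap: 0.184
```

```bash
python3 df.py s3
```

```text
diff 0 None 0.1824023840877441
```

Request:
send_rows(
  commands=[
    {"delta_pos": [0,0,0],"yaw": 0},
    {"delta_pos": [0,0,0],"yaw": 0},
  ],
  grip=0.635,
)

```text
t: 8.85
tcp_pos: [0.6132, 0.1301, 0.2695]
tool_rot: [-0.099, 0.995, -0.002, -0.012]
force: [-0.2, -0.1, -2.0]
finger_gap: 0.181
```

```bash
python3 df.py s3
```

```text
diff 0 None 0.1812937560010748
```

Request:
send_rows(
  commands=[
    {"delta_pos": [0,0,0],"yaw": 0},
  ],
  grip=0.632,
)

```text
t: 9.02
tcp_pos: [0.6132, 0.13, 0.2695]
tool_rot: [-0.099, 0.995, -0.002, -0.012]
force: [-0.2, 0.2, -2.6]
finger_gap: 0.186
```

```bash
python3 df.py s3
```

```text
diff 0 None 0.18689392994913567
```

Request:
send_rows(
  commands=[
    {"delta_pos": [0,0,0],"yaw": 0},
  ],
  grip=0.63,
)

```text
t: 9.2
tcp_pos: [0.6132, 0.1301, 0.2695]
tool_rot: [-0.099, 0.995, -0.002, -0.012]
force: [-0.2, 0.1, -1.7]
finger_gap: 0.185
```

```bash
python3 df.py s3
```

```text
diff 0 None 0.18117634451333023
```

Request:
send_rows(
  commands=[
    {"delta_pos": [0,0,0],"yaw": 0},
  ],
  grip=0.628,
)

```text
t: 9.38
tcp_pos: [0.6132, 0.1301, 0.2695]
tool_rot: [-0.099, 0.995, -0.002, -0.012]
force: [0.6, -0.5, -2.1]
finger_gap: 0.185
```

```bash
python3 df.py s3
```

```text
diff 0 None 0.1878784454125558
```

Request:
send_rows(
  commands=[
    {"delta_pos": [0,0,0],"yaw": 0},
  ],
  grip=0.626,
)

```text
t: 9.55
tcp_pos: [0.613, 0.13, 0.2695]
tool_rot: [-0.099, 0.995, -0.002, -0.013]
force: [-0.9, -0.2, -2.2]
finger_gap: 0.185
```

```bash
python3 df.py s3
```

```text
diff 317 (np.int64(318), np.int64(360), np.int64(130), np.int64(153)) 0.18711636080689337
```

Request:
send_rows(
  commands=[
    {"delta_pos": [0,0,0],"yaw": 0},
    {"delta_pos": [0,0,0],"yaw": 0},
    {"delta_pos": [0,0,0],"yaw": 0},
  ],
)

```text
t: 9.98
tcp_pos: [0.6133, 0.1301, 0.2697]
tool_rot: [-0.099, 0.995, -0.002, -0.012]
force: [-0.1, -0.3, -0.8]
finger_gap: 0.188
```

Run:
```python
from h import *
s=snap("side",'s4'); t=snap("top",'t4'); print(manip.sense()['tcp_pos'])
a=cv2.resize(s[80:200,260:400],(420,360),interpolation=3); b=cv2.resize(t[120:220,190:290],(360,360),interpolation=3)
cv2.imwrite('pics/c5.png',np.hstack([a,b]))
```

```text
[0.61341873 0.13007891 0.26986295]
```

View pics/c5.png

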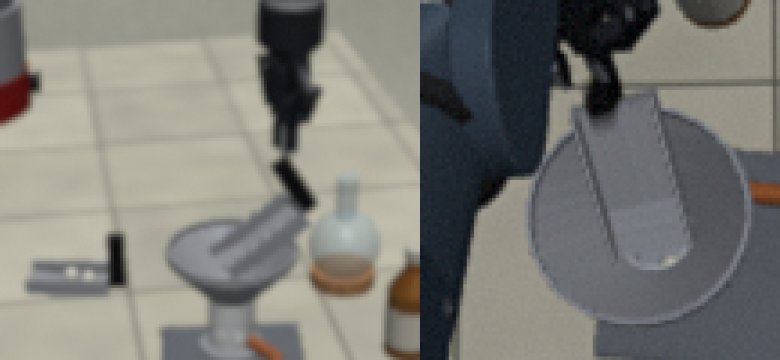

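```bash
python3 df.py s4
python3 - <<'E'
from h import *
s=cv2.imread('pics/last.png'); t=snap("top",'t5')
a=cv2.resize(s[100:180,290:390],(500,400),interpolation=3); b=cv2.resize(t[130:210,210:290],(300,400),interpolation=3)
cv2.imwrite('pics/c6.png',np.hstack([a,b]))
E
```

```text
diff 325 (np.int64(331), np.int64(365), np.int64(132), np.int64(170)) 0.18645842810405078
```

View pics/c6.png

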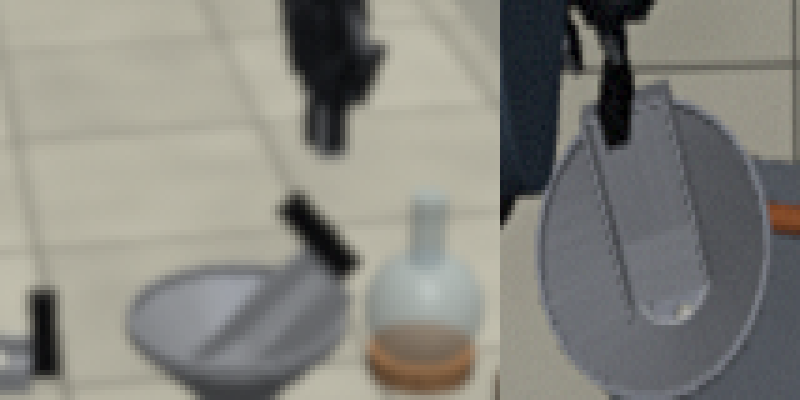

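Request:
send_rows(
  commands=[
    {"delta_pos": [0,0,1],"yaw": 0},
    {"delta_pos": [0,0,1],"yaw": 0},
    {"delta_pos": [0,0,0],"yaw": 0},
  ],
  grip=0.2,
)

```text
t: 10.55
tcp_pos: [0.614, 0.1301, 0.2923]
tool_rot: [-0.099, 0.995, -0.002, -0.011]
force: [-0.6, -0.5, -0.2]
finger_gap: 0.402
```

```bash
python3 df.py s4
cat > hd.py <<'E'
from h import *
s=snap("side",'s5'); t=snap("top",'t6')
m=(s.max(2)<60)[125:170,335:375].astype(np.uint8)
n,l,st,c=cv2.connectedComponentsWithStats(m)
for i in range(1,n):
    if st[i,4]>15:
        pts=np.argwhere(l==i)[:,::-1]+[335,125]; r=cv2.minAreaRect(pts.astype(np.float32)); print("side",st[i],r)
        print(pts[pts[:,1].argmin()],pts[pts[:,1].argmax()])
        for q in (r[0],pts[pts[:,1].argmin()],pts[pts[:,1].argmax()]):
            o,d=ray("side",q); nrm=np.array([-np.sin(.197),np.cos(.197),0]); p0=np.array([.613,.13,.2]); print((o+d*(nrm@(p0-o))/(nrm@d)).round(4))
m=(t.max(2)<60)[125:200,215:290].astype(np.uint8)
n,l,st,c=cv2.connectedComponentsWithStats(m); print(st[1:],c[1:]+[215,125])
E
python3 hd.py
```

```text
diff 545 (np.int64(331), np.int64(367), np.int64(100), np.int64(170)) 0.4017056105745221
side [12 15 14 15 81] ((353.106201171875, 146.9071044921875), (17.12112045288086, 4.609532356262207), 48.8140754699707)
[348 140] [357 154]
[0.6102 0.1294 0.2041]
[0.5902 0.1255 0.2348]
[0.6261 0.1326 0.1725]
[[  0   0  37  42 493]
 [ 51   0  11   2  15]
 [ 21  15  10  20 146]] [[225.51521298 138.18864097]
 [270.33333333 125.53333333]
 [240.51369863 149.45890411]]
```

```bash
python3 -c "
from h import *
print(proj('top',[[.610,.129,.204],[.590,.1255,.2348],[.626,.1326,.1725]]))
o,d=ray('top',(240.5,149.5));print(o+d*(.204-o[2])/d[2])"
```

```text
[[241.21645403 149.40677824]
 [239.75557054 153.7260647 ]
 [242.57637732 147.01195601]]
[0.60980622 0.13074007 0.204     ]
```

Request:
send_rows(
  commands=[
    {"delta_pos": [-0.5,0,-3],"yaw": 0},
    {"delta_pos": [-0.3,0,-3],"yaw": 0},
    {"delta_pos": [0,0,-2],"yaw": 0},
    {"delta_pos": [0,0,0],"yaw": 0},
  ],
)

```text
t: 11.2
tcp_pos: [0.6043, 0.13, 0.2081]
tool_rot: [-0.099, 0.995, -0.002, -0.013]
force: [0.3, -1.1, 0.2]
finger_gap: 0.401
```

Request:
send_rows(
  commands=[
    {"delta_pos": [0,0,-1],"yaw": 0},
    {"delta_pos": [0,0,-0.8],"yaw": 0},
    {"delta_pos": [0,0,0],"yaw": 0},
  ],
)

```text
t: 11.58
tcp_pos: [0.6055, 0.13, 0.1906]
tool_rot: [-0.099, 0.995, -0.002, -0.011]
force: [1.0, 0.3, -0.0]
finger_gap: 0.401
```

Request:
send_rows(
  commands=[
    {"delta_pos": [0,0,0],"yaw": 0},
    {"delta_pos": [0,0,0],"yaw": 0},
    {"delta_pos": [0,0,0],"yaw": 0},
  ],
  grip=1,
  force=40,
)

```text
t: 11.95
tcp_pos: [0.6058, 0.1301, 0.1915]
tool_rot: [-0.099, 0.995, -0.002, -0.011]
force: [-0.6, 0.2, -1.7]
finger_gap: 0.178
```

Request:
send_rows(
  commands=[
    {"delta_pos": [0,0,1],"yaw": 0},
    {"delta_pos": [0,0,2],"yaw": 0},
    {"delta_pos": [0,0,2],"yaw": 0},
    {"delta_pos": [0,0,2],"yaw": 0},
    {"delta_pos": [0,0,0],"yaw": 0},
    {"delta_pos": [0,0,0],"yaw": 0},
  ],
)

```text
t: 12.7
tcp_pos: [0.6058, 0.1302, 0.2653]
tool_rot: [-0.099, 0.995, -0.002, -0.01]
force: [-0.8, -0.5, -0.6]
finger_gap: 0.18
```

Run:
```python
from h import *
s=snap("side",'s6'); t=snap("top",'t7'); print(manip.sense()['tcp_pos'])
a=cv2.resize(s[80:200,260:400],(420,360),interpolation=3); b=cv2.resize(t[120:220,190:290],(360,360),interpolation=3)
cv2.imwrite('pics/c7.png',np.hstack([a,b]))
```

```text
[0.60588063 0.13015513 0.26507861]
```

View pics/c7.png

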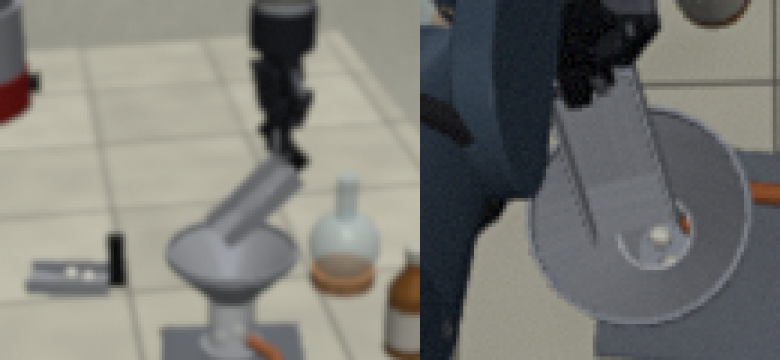

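Request:
send_rows(
  commands=[
    {"delta_pos": [0,0,2],"yaw": 0},
    {"delta_pos": [0,0,2],"yaw": 0},
    {"delta_pos": [0,2,0],"yaw": 0},
    {"delta_pos": [0,3.5,0],"yaw": 0},
    {"delta_pos": [0,4,0],"yaw": 0},
    {"delta_pos": [0,4,0],"yaw": 0},
    {"delta_pos": [0,3.5,0],"yaw": 0},
    {"delta_pos": [0,2,0],"yaw": 0},
    {"delta_pos": [0,0,0],"yaw": 0},
  ],
)

```text
t: 13.92
tcp_pos: [0.5986, 0.3316, 0.2919]
tool_rot: [-0.099, 0.995, -0.002, -0.021]
force: [-0.0, -1.3, -1.0]
finger_gap: 0.182
```

Request:
send_rows(
  commands=[
    {"delta_pos": [0,0.5,-3],"yaw": 0},
    {"delta_pos": [0,0.5,-4],"yaw": 0},
    {"delta_pos": [0,0,-4],"yaw": 0},
    {"delta_pos": [0,0,-3],"yaw": 0},
    {"delta_pos": [0,0,-1.5],"yaw": 0},
    {"delta_pos": [0,0,0],"yaw": 0},
  ],
)

```text
t: 14.68
tcp_pos: [0.5994, 0.3346, 0.1324]
tool_rot: [-0.096, 0.995, -0.004, -0.021]
force: [-0.1, -0.9, -1.1]
finger_gap: 0.186
```

Request:
send_rows(
  commands=[
    {"delta_pos": [0.1,0,-1],"yaw": 0},
    {"delta_pos": [0.1,0,-1],"yaw": 0},
    {"delta_pos": [0.1,0,-1],"yaw": 0},
    {"delta_pos": [0.1,0,-1],"yaw": 0},
  ],
  force=20,
)

```text
t: 15.18
tcp_pos: [0.6069, 0.3353, 0.0948]
tool_rot: [-0.096, 0.995, -0.003, -0.016]
force: [3.4, -0.4, 9.2]
finger_gap: 0.182
```

Request:
send_rows(
  commands=[
    {"delta_pos": [0.1,0,-1],"yaw": 0},
    {"delta_pos": [0.1,0,-1],"yaw": 0},
    {"delta_pos": [0.1,0,-1],"yaw": 0},
  ],
)

```text
t: 15.55
tcp_pos: [0.6276, 0.339, 0.0772]
tool_rot: [-0.097, 0.995, 0.0, 0.004]
force: [4.8, 0.3, 10.3]
finger_gap: 0.181
```

Run:
```python
from h import *
s=snap("side",'s7'); t=snap("top",'t8'); print(manip.sense()['tcp_pos'])
a=cv2.resize(s[80:200,260:400],(420,360),interpolation=3); b=cv2.resize(t[120:220,130:230],(360,360),interpolation=3)
cv2.imwrite('pics/c8.png',np.hstack([a,b]))
```

```text
[0.62805157 0.33911478 0.07674437]
```

View pics/c8.png

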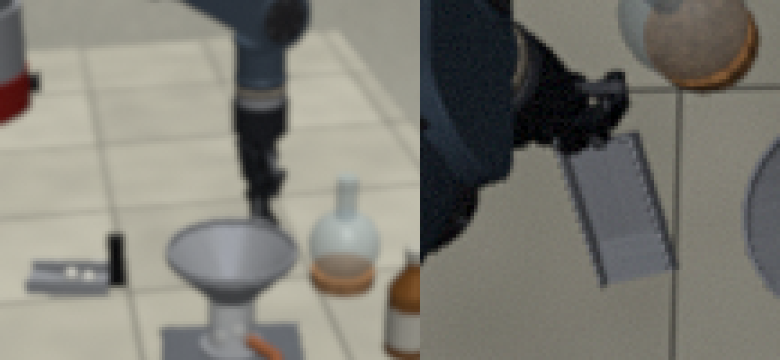

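Request:
send_rows(
  commands=[
    {"delta_pos": [0.2,0,-1],"yaw": 0},
    {"delta_pos": [0.2,0,-1],"yaw": 0},
    {"delta_pos": [0.1,0,-1],"yaw": 0},
    {"delta_pos": [0,0,-0.5],"yaw": 0},
  ],
)

```text
t: 16.15
tcp_pos: [0.6478, 0.3429, 0.0534]
tool_rot: [-0.097, 0.995, 0.004, 0.021]
force: [-0.3, -0.2, 4.5]
finger_gap: 0.181
```

Request:
send_rows(
  commands=[
    {"delta_pos": [0,0,-0.8],"yaw": 0},
    {"delta_pos": [0,0,-0.5],"yaw": 0},
    {"delta_pos": [0,0,-0.5],"yaw": 0},
  ],
)

```text
t: 16.52
tcp_pos: [0.6551, 0.3445, 0.041]
tool_rot: [-0.098, 0.995, 0.005, 0.029]
force: [1.4, 0.3, 6.0]
finger_gap: 0.184
```

Request:
send_rows(
  commands=[
    {"delta_pos": [0,0,-0.5],"yaw": 0},
    {"delta_pos": [0,0,-0.3],"yaw": 0},
  ],
)

```text
t: 16.77
tcp_pos: [0.6582, 0.3452, 0.0356]
tool_rot: [-0.099, 0.995, 0.005, 0.033]
force: [-0.4, -0.0, 6.6]
finger_gap: 0.183
```

Request:
send_rows(
  commands=[
    {"delta_pos": [0,0,0],"yaw": 0},
    {"delta_pos": [0,0,0],"yaw": 0},
    {"delta_pos": [0,0,0],"yaw": 0},
  ],
  grip=0.2,
)

```text
t: 17.15
tcp_pos: [0.657, 0.3452, 0.034]
tool_rot: [-0.098, 0.995, 0.005, 0.031]
force: [0.5, -0.1, -0.1]
finger_gap: 0.4
```

Request:
send_rows(
  commands=[
    {"delta_pos": [0,0,3],"yaw": 0},
    {"delta_pos": [0,0,4],"yaw": 0},
    {"delta_pos": [0,0,4],"yaw": 0},
    {"delta_pos": [0,0,4],"yaw": 0},
    {"delta_pos": [0,0,4],"yaw": 0},
    {"delta_pos": [0,0,0],"yaw": 0},
  ],
)

```text
t: 17.9
tcp_pos: [0.6534, 0.3445, 0.2258]
tool_rot: [-0.099, 0.995, 0.005, 0.028]
force: [-0.1, 0.1, 0.6]
finger_gap: 0.405
```

Run:
```python
from h import *
s=snap("side",'s8'); t=snap("top",'t9'); t0=cv2.imread('pics/top0.png')
for nm,(x0,x1,y0,y1) in dict(B=(160,205,222,290),C=(395,435,220,280)).items():
    print(nm,(cv2.absdiff(t,t0)[y0:y1,x0:x1].max(2)>40).sum())
a=cv2.resize(s[120:200,250:350],(400,320),interpolation=3); b=cv2.resize(t[130:290,150:290],(350,400),interpolation=3)
a=cv2.copyMakeBorder(a,0,80,0,0,cv2.BORDER_CONSTANT)
cv2.imwrite('pics/c9.png',np.hstack([a,b]))
```

```text
B 0
C 0
```

View pics/c9.png

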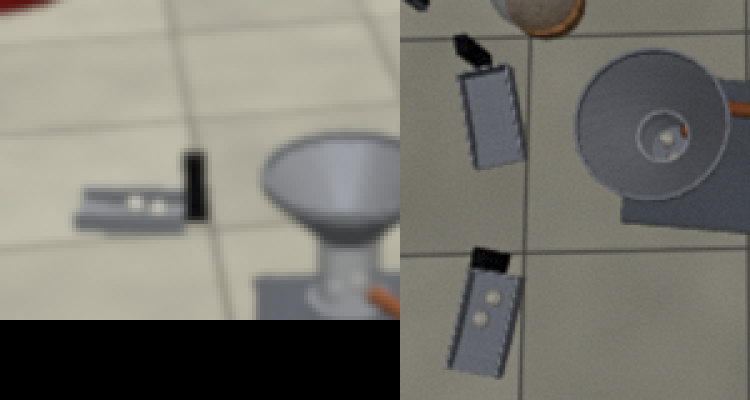

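Request:
send_rows(
  commands=[
    {"delta_pos": [-3,-0.5,0],"yaw": -0.12},
    {"delta_pos": [-4,-0.5,0],"yaw": -0.13},
    {"delta_pos": [-4,-0.5,0],"yaw": -0.13},
    {"delta_pos": [-4,-0.5,0],"yaw": 0},
    {"delta_pos": [-4,-0.5,0],"yaw": 0},
    {"delta_pos": [-3,-0.5,0],"yaw": 0},
    {"delta_pos": [0,0,0],"yaw": 0},
  ],
)

```text
t: 18.88
tcp_pos: [0.4141, 0.3072, 0.2036]
tool_rot: [0.098, 0.995, -0.009, 0.009]
force: [-0.1, 0.3, -0.1]
finger_gap: 0.403
```

Request:
send_rows(
  commands=[
    {"delta_pos": [0.6,0.5,-3],"yaw": 0},
    {"delta_pos": [0,0,-4],"yaw": 0},
    {"delta_pos": [0,0,-3],"yaw": 0},
    {"delta_pos": [0,0,-0.5],"yaw": 0},
    {"delta_pos": [0,0,0],"yaw": 0},
  ],
)

```text
t: 19.5
tcp_pos: [0.4253, 0.3131, 0.0924]
tool_rot: [0.099, 0.995, -0.008, 0.01]
force: [-0.0, -0.6, 0.7]
finger_gap: 0.4
```

Request:
send_rows(
  commands=[
    {"delta_pos": [-0.4,0,-1.5],"yaw": 0},
    {"delta_pos": [0,0,-2],"yaw": 0},
    {"delta_pos": [0,0,-1.2],"yaw": 0},
    {"delta_pos": [0,0,-0.3],"yaw": 0},
    {"delta_pos": [0,0,0],"yaw": 0},
  ],
)

```text
t: 20.12
tcp_pos: [0.4269, 0.3152, 0.0457]
tool_rot: [0.099, 0.995, -0.005, 0.015]
force: [-0.3, 0.1, -0.1]
finger_gap: 0.398
```

Request:
send_rows(
  commands=[
    {"delta_pos": [-0.6,-0.2,-0.5],"yaw": 0},
    {"delta_pos": [0,0,0],"yaw": 0},
  ],
)

```text
t: 20.38
tcp_pos: [0.4209, 0.3133, 0.0414]
tool_rot: [0.099, 0.995, -0.005, 0.016]
force: [0.3, -0.1, -0.1]
finger_gap: 0.398
```

Request:
send_rows(
  commands=[
    {"delta_pos": [0,0,0],"yaw": 0},
    {"delta_pos": [0,0,0],"yaw": 0},
    {"delta_pos": [0,0,0],"yaw": 0},
  ],
  grip=1,
  force=100,
)

```text
t: 20.75
tcp_pos: [0.4218, 0.314, 0.0421]
tool_rot: [0.099, 0.995, -0.004, 0.017]
force: [-0.2, -0.3, -0.5]
finger_gap: 0.17
```

Request:
send_rows(
  commands=[
    {"delta_pos": [0,0,1],"yaw": 0},
    {"delta_pos": [0,0,2],"yaw": 0},
    {"delta_pos": [0,0,3],"yaw": 0},
    {"delta_pos": [0,0,4],"yaw": 0},
    {"delta_pos": [0,0,4],"yaw": 0},
    {"delta_pos": [0,0,4],"yaw": 0},
    {"delta_pos": [0,0,3],"yaw": 0},
    {"delta_pos": [0,0,1.5],"yaw": 0},
    {"delta_pos": [0,0,0],"yaw": 0},
  ],
)

```text
t: 21.88
tcp_pos: [0.4165, 0.3104, 0.2754]
tool_rot: [0.098, 0.995, -0.007, 0.014]
force: [-0.1, -0.1, -1.9]
finger_gap: 0.174
```

Request:
send_rows(
  commands=[
    {"delta_pos": [0.6,-0.6,0],"yaw": 0.03},
    {"delta_pos": [1.2,-1.2,0],"yaw": 0.04},
    {"delta_pos": [1.8,-1.8,0],"yaw": 0.05},
    {"delta_pos": [2.3,-2.2,0],"yaw": 0.05},
    {"delta_pos": [2.3,-2.2,0],"yaw": 0.05},
    {"delta_pos": [2.3,-2.2,0],"yaw": 0.05},
    {"delta_pos": [2.3,-2.2,0],"yaw": 0.05},
    {"delta_pos": [1.8,-1.8,0],"yaw": 0.05},
    {"delta_pos": [1.2,-1.2,0],"yaw": 0.03},
    {"delta_pos": [0.6,-0.6,0],"yaw": 0},
  ],
)

```text
t: 23.12
tcp_pos: [0.5739, 0.1424, 0.2621]
tool_rot: [-0.109, 0.994, -0.007, 0.001]
force: [0.1, 0.1, -1.8]
finger_gap: 0.176
```

Request:
send_rows(
  commands=[
    {"delta_pos": [0,0,0],"yaw": 0},
  ],
)

```text
t: 23.25
tcp_pos: [0.5734, 0.1421, 0.2611]
tool_rot: [-0.109, 0.994, -0.007, 0.0]
force: [0.3, 0.2, -2.5]
finger_gap: 0.175
```

Request:
send_rows(
  commands=[
    {"delta_pos": [0.6,-0.3,-0.3],"yaw": 0},
    {"delta_pos": [1.2,-0.3,-0.4],"yaw": 0},
    {"delta_pos": [1.2,-0.3,-0.4],"yaw": 0},
    {"delta_pos": [0.7,-0.2,-0.4],"yaw": 0},
    {"delta_pos": [0.2,0,-0.2],"yaw": 0},
    {"delta_pos": [0,0,0],"yaw": 0},
  ],
)

```text
t: 24.0
tcp_pos: [0.6138, 0.1321, 0.242]
tool_rot: [-0.109, 0.994, -0.007, -0.001]
force: [-0.1, -0.1, -1.4]
finger_gap: 0.181
```

Run:
```python
from h import *
s=snap("side",'s10'); t=snap("top",'t10')
w=(t.min(2)>150)[120:220,200:290].astype(np.uint8); n,l,st,c=cv2.connectedComponentsWithStats(w); print([(c[i]+[200,120],st[i,4]) for i in range(1,n) if st[i,4]>3])
w=(s.min(2)>150)[90:160,290:370].astype(np.uint8); n,l,st,c=cv2.connectedComponentsWithStats(w); print([(c[i]+[290,90],st[i,4]) for i in range(1,n) if st[i,4]>3])
a=cv2.resize(s[80:200,260:400],(420,360),interpolation=3); b=cv2.resize(t[120:220,190:290],(360,360),interpolation=3)
cv2.imwrite('pics/c10.png',np.hstack([a,b])); print(proj("side",[[.613,.13,.26]]))
```

```text
[(array([244.06666667, 162.13333333]), np.int32(15)), (array([242.125, 173.375]), np.int32(16))]
[(array([364.92484342, 134.18997912]), np.int32(479)), (array([315.47529412, 122.95428571]), np.int32(2975)), (array([335.81818182, 145.18181818]), np.int32(11)), (array([343.5, 145. ]), np.int32(12)), (array([335.11627907, 157.53488372]), np.int32(43))]
[[354.19915915 132.40518799]]
```

Request:
send_rows(
  commands=[
    {"delta_pos": [0,0,0],"yaw": 0},
    {"delta_pos": [0,0,0],"yaw": 0},
  ],
  grip=0.634,
  force=20,
)

```text
t: 24.35
tcp_pos: [0.6133, 0.1324, 0.2428]
tool_rot: [-0.11, 0.994, -0.007, -0.001]
force: [-0.1, -0.9, -1.8]
finger_gap: 0.183
```

Request:
send_rows(
  commands=[
    {"delta_pos": [0,0,0],"yaw": 0},
  ],
  grip=0.629,
)

```text
t: 24.48
tcp_pos: [0.6132, 0.1324, 0.243]
tool_rot: [-0.11, 0.994, -0.007, -0.0]
force: [0.8, 0.2, -1.8]
finger_gap: 0.184
```

```bash
python3 df.py s10
```

```text
diff 0 None 0.1852132914524262
```

Request:
send_rows(
  commands=[
    {"delta_pos": [0,0,0],"yaw": 0},
  ],
  grip=0.627,
)

```text
t: 24.65
tcp_pos: [0.6131, 0.1324, 0.2431]
tool_rot: [-0.11, 0.994, -0.007, -0.001]
force: [-0.9, -1.4, -1.9]
finger_gap: 0.185
```

```bash
python3 df.py s10
```

```text
diff 100 (np.int64(318), np.int64(358), np.int64(140), np.int64(156)) 0.18764504781487532
```

Rotating slowly; one more row, then re-grip.

Request:
send_rows(
  commands=[
    {"delta_pos": [0,0,0],"yaw": 0},
    {"delta_pos": [0,0,0],"yaw": 0},
  ],
  grip=0.627,
)

```text
t: 24.95
tcp_pos: [0.6132, 0.1324, 0.243]
tool_rot: [-0.11, 0.994, -0.007, -0.001]
force: [0.0, -0.8, -2.4]
finger_gap: 0.186
```

Request:
send_rows(
  commands=[
    {"delta_pos": [0,0,0],"yaw": 0},
    {"delta_pos": [0,0,0],"yaw": 0},
    {"delta_pos": [0,0,0],"yaw": 0},
  ],
  grip=1,
  force=40,
)

```text
t: 25.32
tcp_pos: [0.6131, 0.1324, 0.243]
tool_rot: [-0.11, 0.994, -0.007, -0.001]
force: [-0.5, 0.4, -1.8]
finger_gap: 0.181
```

Run:
```python
from h import *
s=snap("side",'s11'); t=snap("top",'t11'); print(manip.sense()['tcp_pos'],manip.sense()['finger_gap'])
a=cv2.resize(s[80:200,260:400],(420,360),interpolation=3); b=cv2.resize(t[120:220,190:290],(360,360),interpolation=3)
cv2.imwrite('pics/c11.png',np.hstack([a,b]))
```

```text
[0.61313204 0.13239748 0.24301506] 0.18252640696217753
```

View pics/c11.png

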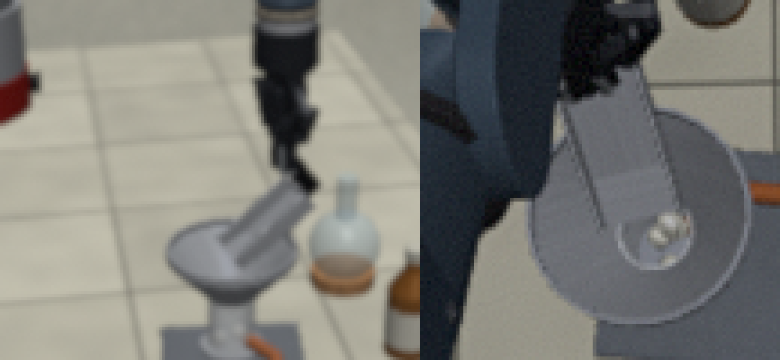

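Request:
send_rows(
  commands=[
    {"delta_pos": [0,0,2.5],"yaw": 0},
    {"delta_pos": [0,0,3],"yaw": 0},
    {"delta_pos": [-1,1,0],"yaw": 0},
    {"delta_pos": [-2.5,2.3,0],"yaw": 0},
    {"delta_pos": [-3,2.7,0],"yaw": 0},
    {"delta_pos": [-3,2.7,0],"yaw": 0},
    {"delta_pos": [-3,2.7,0],"yaw": 0},
    {"delta_pos": [-3,2.7,0],"yaw": 0},
    {"delta_pos": [-2,1.5,0],"yaw": 0},
    {"delta_pos": [0,0,0],"yaw": 0},
  ],
)

```text
t: 26.68
tcp_pos: [0.4203, 0.2937, 0.2885]
tool_rot: [-0.11, 0.994, -0.007, -0.011]
force: [0.0, 0.6, -2.4]
finger_gap: 0.179
```

Run:
```python
from h import *
s=snap("side",'s12'); t=snap("top",'t12'); print(manip.sense()['tcp_pos'])
b=cv2.resize(t[130:230,205:305],(400,400),interpolation=3); a=cv2.resize(s[140:220,300:380],(400,400),interpolation=3)
cv2.imwrite('pics/c12.png',np.hstack([a,b]))
w=(t.min(2)>150)[140:215,215:285].astype(np.uint8); n,l,st,c=cv2.connectedComponentsWithStats(w); print([(c[i].round(1)+[215,140],st[i,4]) for i in range(1,n) if st[i,4]>2])
print(proj("top",[[.545,.115,.088],[.545,.115,.155],[.545,.115,.03]]))
```

```text
[0.42251363 0.29287734 0.28887056]
[]
[[255.42293097 185.09817816]
 [250.66885706 179.77596904]
 [259.06121266 189.1712524 ]]
```

View pics/c12.png

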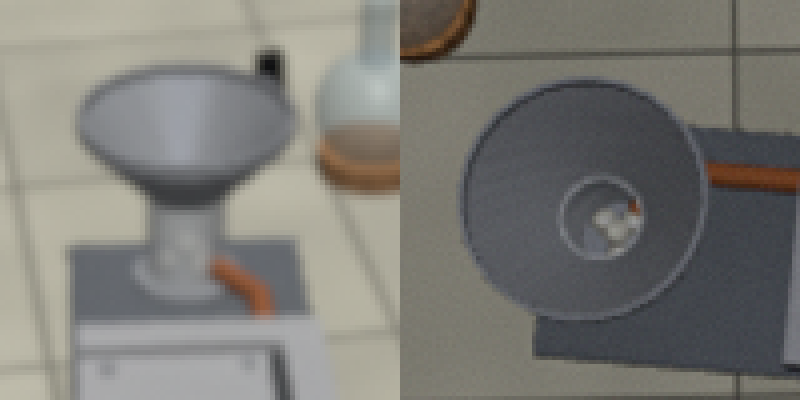

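Request:
send_rows(
  commands=[
    {"delta_pos": [-0.3,0,-3],"yaw": 0},
    {"delta_pos": [-0.3,0,-4],"yaw": 0},
    {"delta_pos": [-0.3,0,-4],"yaw": 0},
    {"delta_pos": [0,0,-3],"yaw": 0},
    {"delta_pos": [0,0,-1],"yaw": 0},
    {"delta_pos": [0,0,0],"yaw": 0},
  ],
  force=20,
)

```text
t: 27.52
tcp_pos: [0.4204, 0.2902, 0.1349]
tool_rot: [-0.105, 0.994, -0.006, -0.005]
force: [0.1, -0.3, -1.5]
finger_gap: 0.177
```

Request:
send_rows(
  commands=[
    {"delta_pos": [0.1,0,-1],"yaw": 0},
    {"delta_pos": [0.1,0,-1],"yaw": 0},
    {"delta_pos": [0.1,0,-1],"yaw": 0},
    {"delta_pos": [0.1,0,-1],"yaw": 0},
  ],
)

```text
t: 28.02
tcp_pos: [0.4342, 0.293, 0.0987]
tool_rot: [-0.106, 0.994, -0.004, 0.006]
force: [9.9, -1.2, 22.5]
finger_gap: 0.183
```

Request:
send_rows(
  commands=[
    {"delta_pos": [0.1,0,-1],"yaw": 0},
    {"delta_pos": [0.1,0,-1],"yaw": 0},
    {"delta_pos": [0.1,0,-1],"yaw": 0},
  ],
)

```text
t: 28.4
tcp_pos: [0.4593, 0.2985, 0.0781]
tool_rot: [-0.108, 0.994, 0.0, 0.03]
force: [5.9, -1.1, 8.9]
finger_gap: 0.182
```

Request:
send_rows(
  commands=[
    {"delta_pos": [0,0,-1],"yaw": 0},
    {"delta_pos": [0,0,-1],"yaw": 0},
    {"delta_pos": [0,0,-1],"yaw": 0},
    {"delta_pos": [0,0,-0.7],"yaw": 0},
  ],
)

```text
t: 28.9
tcp_pos: [0.4813, 0.3035, 0.0498]
tool_rot: [-0.11, 0.993, 0.004, 0.053]
force: [2.3, -0.9, 7.1]
finger_gap: 0.18
```

Request:
send_rows(
  commands=[
    {"delta_pos": [0,0,-0.5],"yaw": 0},
    {"delta_pos": [0,0,-0.5],"yaw": 0},
    {"delta_pos": [0,0,-0.3],"yaw": 0},
  ],
)

```text
t: 29.28
tcp_pos: [0.4866, 0.3047, 0.0434]
tool_rot: [-0.11, 0.992, 0.005, 0.059]
force: [-10.2, -3.4, 31.5]
finger_gap: 0.18
```

Request:
send_rows(
  commands=[
    {"delta_pos": [0,0,0.1],"yaw": 0},
    {"delta_pos": [0,0,0],"yaw": 0},
    {"delta_pos": [0,0,0],"yaw": 0},
  ],
  grip=0.2,
)

```text
t: 29.65
tcp_pos: [0.4876, 0.3053, 0.0454]
tool_rot: [-0.111, 0.992, 0.005, 0.061]
force: [-0.2, -0.6, -0.2]
finger_gap: 0.397
```

Request:
send_rows(
  commands=[
    {"delta_pos": [0,0,3],"yaw": 0},
    {"delta_pos": [0,0,4],"yaw": 0},
    {"delta_pos": [0,0,4],"yaw": 0},
    {"delta_pos": [0,0,4],"yaw": 0},
    {"delta_pos": [0,0,4],"yaw": 0},
    {"delta_pos": [0,0,4],"yaw": 0},
    {"delta_pos": [0,0,2],"yaw": 0},
    {"delta_pos": [0,0,0],"yaw": 0},
  ],
)

```text
t: 30.65
tcp_pos: [0.4855, 0.3044, 0.2979]
tool_rot: [-0.111, 0.992, 0.005, 0.057]
force: [-0.1, 0.5, -1.1]
finger_gap: 0.401
```

Run:
```python
from h import *
t=cv2.imread('pics/t12.png'); s=cv2.imread('pics/s12.png')
def c(im,x,y,w,h,W,H): return cv2.resize(im[y:y+h,x:x+w],(W,H),interpolation=3)
r1=np.hstack([c(t,385,145,50,50,300,300),c(s,350,225,50,60,250,300)]); r1=cv2.copyMakeBorder(r1,0,0,0,250,cv2.BORDER_CONSTANT)
r2=np.hstack([c(t,295,155,80,60,400,300),c(s,305,195,80,60,400,300)])
r2=r2; cv2.imwrite('pics/c13.png',np.vstack([r1,r2]))
```

```text
(no output)
```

View pics/c13.png

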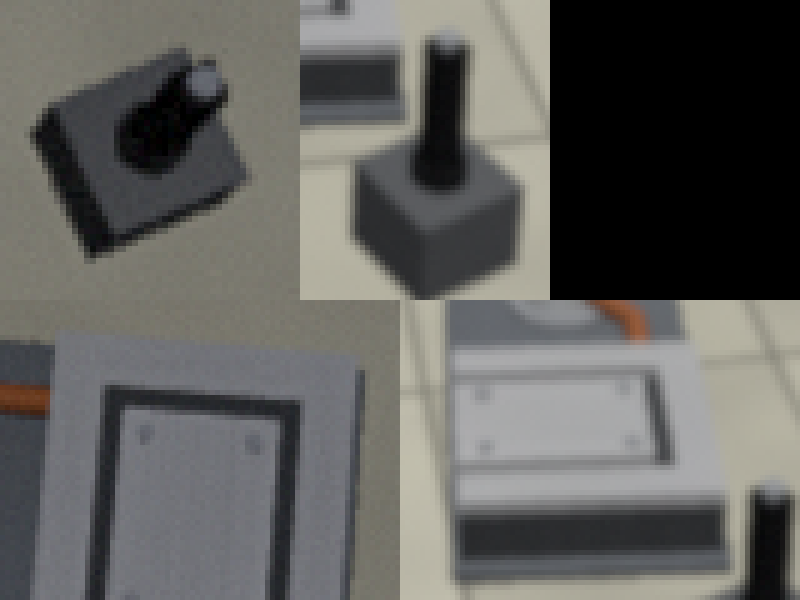

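Run:
```python
from h import *
P=lambda u,v,z:plane("top",(u,v),z)[:2]; S=lambda u,v,z:plane("side",(u,v),z)[:2]
print("wand top",P(419.2,158.7,.161),S(379.6,232.6,.161)); print("collar",P(411.2,168,.065),S(378,259.4,.065)); print("stand",P(409.5,169,.06))
M=[];W=[]
def add(m,w,lab): M.append(m);W.append(w)
add((56,56),P(316,172.4,.06),'');add((56,-56),P(355,175.4,.06),'');add((44,44),P(319.4,176.2,.06),'');add((44,-44),P(351,178.4,.06),'')
add((85,85),P(306.6,161.4,.06),'');add((85,-85),P(367.4,166.4,.06),'');add((0,215),P(250.7,179.7,.155),'')
add((56,56),S(358,209.2,.06),'');add((56,-56),S(360,228.2,.06),'')
M=np.array(M)/1000;W=np.array(W); m0,w0=M.mean(0),W.mean(0)
U,s,V=np.linalg.svd((M-m0).T@(W-w0)); R=(U@V).T; t=w0-R@m0
print("yaw",np.degrees(np.arctan2(R[1,0],R[0,0])),"t",t.round(4)); print(np.c_[W.round(3),((M@R.T+t-W)*1000).round(1)])
for n,q in dict(start=(-60,50),c1=(50,50),c2=(50,-50),f=(-60,-50),fe=(-85,-50),se=(-85,50)).items():
    w=R@(np.array(q)/1000)+t; print(n,w.round(4),proj("top",[[*w,.06]]).round(1))
```

```text
wand top [ 0.5884 -0.3134] [ 0.591  -0.3155]
collar [ 0.5884 -0.3157] [ 0.5916 -0.3172]
stand [ 0.5869 -0.312 ]
yaw -6.1305211432545725 t [ 0.5237 -0.0995]
[[ 0.583 -0.05   2.1   -0.2  ]
 [ 0.572 -0.159  1.3   -2.5  ]
 [ 0.572 -0.059  0.    -1.5  ]
 [ 0.564 -0.147 -1.1   -0.8  ]
 [ 0.616 -0.024  1.7   -0.3  ]
 [ 0.597 -0.194  1.9    1.2  ]
 [ 0.545  0.115  1.4   -0.6  ]
 [ 0.591 -0.056 -6.1    5.8  ]
 [ 0.575 -0.16  -1.3   -1.   ]]
start [ 0.4694 -0.0434] [[314.6 212.8]]
c1 [ 0.5787 -0.0551] [[318.  173.9]]
c2 [ 0.5681 -0.1545] [[353.6 176.8]]
f [ 0.4587 -0.1428] [[350.8 215.8]]
fe [ 0.4338 -0.1401] [[350.1 224.8]]
se [ 0.4445 -0.0407] [[313.8 221.8]]
```

```bash
cat >> h.py <<'E'
TY=np.radians(-6.0); TR=np.array([[np.cos(TY),-np.sin(TY)],[np.sin(TY),np.cos(TY)]])
TT=np.array([.5229,-.0988])
def trap(x,y): return TR@(np.array([x,y])/1000)+TT
E
python3 - <<'E'
from h import *
t=cv2.cvtColor(cv2.imread('pics/t12.png'),cv2.COLOR_BGR2GRAY).astype(np.float32)
for y in(50,-50):
    print(y,[(x,int(cv2.getRectSubPix(t,(1,1),tuple(map(float,proj("top",[[*trap(x,y),.058]])[0])))[0,0])) for x in range(60,-101,-8)])
for x in(0,-40,-70):
    print(x,[(y,int(cv2.getRectSubPix(t,(1,1),tuple(map(float,proj("top",[[*trap(x,y),.058]])[0])))[0,0])) for y in list(range(66,33,-3))+list(range(-34,-67,-3))])
print("y0",[(x,int(cv2.getRectSubPix(t,(1,1),tuple(map(float,proj("top",[[*trap(x,0),.058]])[0])))[0,0])) for x in range(66,36,-3)])
for q in((-85,50),(-60,50),(50,50),(50,-50),(-60,-50),(-85,-50)): print(q,trap(*q).round(4))
E
```

```text
50 [(60, 105), (52, 40), (44, 39), (36, 39), (28, 38), (20, 37), (12, 39), (4, 38), (-4, 35), (-12, 36), (-20, 37), (-28, 37), (-36, 36), (-44, 37), (-52, 42), (-60, 38), (-68, 38), (-76, 36), (-84, 25), (-92, 74), (-100, 92)]
-50 [(60, 107), (52, 39), (44, 37), (36, 39), (28, 36), (20, 40), (12, 38), (4, 39), (-4, 34), (-12, 39), (-20, 36), (-28, 39), (-36, 35), (-44, 37), (-52, 40), (-60, 42), (-68, 41), (-76, 42), (-84, 23), (-92, 69), (-100, 126)]
0 [(66, 115), (63, 116), (60, 109), (57, 73), (54, 44), (51, 38), (48, 44), (45, 109), (42, 118), (39, 117), (36, 116), (-34, 118), (-37, 119), (-40, 113), (-43, 80), (-46, 48), (-49, 38), (-52, 46), (-55, 97), (-58, 117), (-61, 116), (-64, 113)]
-40 [(66, 114), (63, 118), (60, 109), (57, 71), (54, 42), (51, 37), (48, 52), (45, 99), (42, 116), (39, 118), (36, 118), (-34, 119), (-37, 121), (-40, 111), (-43, 73), (-46, 45), (-49, 39), (-52, 46), (-55, 94), (-58, 116), (-61, 117), (-64, 116)]
-70 [(66, 115), (63, 119), (60, 108), (57, 71), (54, 43), (51, 37), (48, 54), (45, 102), (42, 116), (39, 119), (36, 118), (-34, 119), (-37, 121), (-40, 112), (-43, 73), (-46, 41), (-49, 35), (-52, 48), (-55, 105), (-58, 118), (-61, 119), (-64, 116)]
y0 [(66, 116), (63, 116), (60, 109), (57, 75), (54, 41), (51, 39), (48, 58), (45, 100), (42, 119), (39, 115)]
(-85, 50) [ 0.4436 -0.0402]
(-60, 50) [ 0.4685 -0.0428]
(50, 50) [ 0.5779 -0.0543]
(50, -50) [ 0.5674 -0.1538]
(-60, -50) [ 0.458  -0.1423]
(-85, -50) [ 0.4331 -0.1396]
```

Request:
send_rows(
  commands=[
    {"delta_pos": [0.5,-3,0],"yaw": 0.08},
    {"delta_pos": [0.9,-5,0],"yaw": 0.08},
    {"delta_pos": [0.9,-5,0],"yaw": 0},
    {"delta_pos": [0.9,-5,0],"yaw": 0},
    {"delta_pos": [0.9,-5,0],"yaw": 0},
    {"delta_pos": [0.9,-5,0],"yaw": 0},
    {"delta_pos": [0.9,-5,0],"yaw": 0},
    {"delta_pos": [0.9,-5,0],"yaw": 0},
    {"delta_pos": [0.9,-5,0],"yaw": 0},
    {"delta_pos": [0.9,-5,0],"yaw": 0},
  ],
  grip=-0.2,
  force=60,
)

```text
t: 31.9
tcp_pos: [0.5643, -0.1859, 0.2788]
tool_rot: [-0.195, 0.98, 0.015, 0.043]
force: [-0.3, 0.2, 0.4]
finger_gap: 0.6
```

Request:
send_rows(
  commands=[
    {"delta_pos": [0.7,-4,0],"yaw": 0},
    {"delta_pos": [0.6,-4,0],"yaw": 0},
    {"delta_pos": [0.3,-2,0],"yaw": 0},
    {"delta_pos": [0,0,0],"yaw": 0},
    {"delta_pos": [0,0,0],"yaw": 0},
  ],
)

```text
t: 32.52
tcp_pos: [0.5775, -0.2894, 0.2688]
tool_rot: [-0.192, 0.98, 0.022, 0.038]
force: [0.8, -0.6, -0.5]
finger_gap: 0.597
```

Run:
```python
from h import *
from scipy.spatial.transform import Rotation as Ro
s=manip.sense(); R=Ro.from_quat(s['tool_rot']).as_matrix(); print(s['tcp_pos'].round(4),R.round(3),s['q'].round(3))
```

```text
[ 0.5775 -0.2894  0.2688] [[-0.923 -0.378  0.066]
 [-0.375  0.925  0.057]
 [-0.083  0.028 -0.996]] [-0.678  0.507  1.361  0.09   1.259 -2.663]
```

Request:
send_rows(
  commands=[
    {"delta_pos": [0.6,-1.2,-2],"yaw": 0},
    {"delta_pos": [0.5,-1.0,-2],"yaw": 0},
    {"delta_pos": [0,0,-1],"yaw": 0},
    {"delta_pos": [0,0,0],"yaw": 0},
  ],
)

```text
t: 33.02
tcp_pos: [0.5888, -0.3087, 0.2141]
tool_rot: [-0.194, 0.98, 0.023, 0.037]
force: [0.7, 0.2, -0.6]
finger_gap: 0.602
```

Request:
send_rows(
  commands=[
    {"delta_pos": [0.1,-0.5,-1.5],"yaw": 0},
    {"delta_pos": [0,0,-1],"yaw": 0},
    {"delta_pos": [0,0,0],"yaw": 0},
  ],
)

```text
t: 33.4
tcp_pos: [0.5899, -0.3139, 0.1878]
tool_rot: [-0.194, 0.98, 0.023, 0.037]
force: [0.5, 0.6, -0.0]
finger_gap: 0.595
```

Request:
send_rows(
  commands=[
    {"delta_pos": [0,0,-1.5],"yaw": 0},
    {"delta_pos": [0,0,-2],"yaw": 0},
    {"delta_pos": [0,0,-1],"yaw": 0},
    {"delta_pos": [0,0,0],"yaw": 0},
  ],
)

```text
t: 33.9
tcp_pos: [0.5901, -0.3139, 0.1409]
tool_rot: [-0.194, 0.98, 0.022, 0.038]
force: [-0.7, 0.7, 0.6]
finger_gap: 0.599
```

Request:
send_rows(
  commands=[
    {"delta_pos": [0,0,-1.5],"yaw": 0},
    {"delta_pos": [0,0,-1.2],"yaw": 0},
    {"delta_pos": [0,0,-0.7],"yaw": 0},
    {"delta_pos": [0,0,0],"yaw": 0},
  ],
)

```text
t: 34.4
tcp_pos: [0.5906, -0.3142, 0.1053]
tool_rot: [-0.194, 0.98, 0.022, 0.038]
force: [-1.0, -0.1, -0.7]
finger_gap: 0.599
```

Request:
send_rows(
  commands=[
    {"delta_pos": [0,0,0],"yaw": 0},
    {"delta_pos": [0,0,0],"yaw": 0},
    {"delta_pos": [0,0,0],"yaw": 0},
    {"delta_pos": [0,0,0],"yaw": 0},
  ],
  grip=1,
  force=60,
)

```text
t: 34.9
tcp_pos: [0.591, -0.3146, 0.1061]
tool_rot: [-0.194, 0.98, 0.021, 0.039]
force: [0.4, 0.6, -1.3]
finger_gap: 0.222
```

```bash
cat > st.py <<'E'
from h import *
from scipy.spatial.transform import Rotation as Ro
import json,os,sys
s=manip.sense(); R=Ro.from_quat(s['tool_rot']).as_matrix(); p=s['tcp_pos']
if len(sys.argv)>1:
    # at grip: tip taken at 15 mm above bench under the grasp, wand vertical about the jaw axis, along pads in the jaw direction
    d=R.T@np.array([0,0,-1.]); d[1]=0; d/=np.linalg.norm(d)
    g=np.array([0,0,-.019]); L=(p[2]+R[2]@g-.015)/abs((R@d)[2]); json.dump((g+d*L).tolist(),open('tip.json','w'))
o=np.array(json.load(open('tip.json'))); tip=p+R@o; q=TR.T@(tip[:2]-TT)*1000-[1,.7]
w=R@(o-[0,0,-.019]); w/=np.linalg.norm(w)
print("t",s['t'],"tcp",p.round(4),"tip",tip.round(4),"trap",q.round(1),"z",round(tip[2]*1000,1),"wand lean",w[:2].round(3),"F",s['force'].round(1),"gap",round(s['finger_gap'],3),"q6",s['q'][5].round(2))
E
python3 st.py init
```

```text
t 34.9 tcp [ 0.591  -0.3146  0.1061] tip [ 0.5886 -0.313   0.015 ] trap [  86.7 -206.8] z 15.0 wand lean [-0.01   0.025] F [ 0.4  0.6 -1.3] gap 0.222 q6 -2.72
```

Request:
send_rows(
  commands=[
    {"delta_pos": [0,0,1],"yaw": 0},
    {"delta_pos": [0,0,2],"yaw": 0},
    {"delta_pos": [0,0,2.5],"yaw": 0},
    {"delta_pos": [0,0,2],"yaw": 0},
    {"delta_pos": [0,0,1],"yaw": 0},
    {"delta_pos": [0,0,0],"yaw": 0},
  ],
)

```text
t: 35.65
tcp_pos: [0.5909, -0.3145, 0.1964]
tool_rot: [-0.194, 0.98, 0.021, 0.039]
force: [-0.3, -0.6, -1.6]
finger_gap: 0.221
```

```bash
python3 st.py
```

```text
t 35.65 tcp [ 0.5909 -0.3145  0.1964] tip [ 0.5886 -0.313   0.1052] trap [  86.8 -206.9] z 105.2 wand lean [-0.009  0.023] F [-0.3 -0.6 -1.6] gap 0.221 q6 -2.7
```

Request:
send_rows(
  commands=[
    {"delta_pos": [-0.6,1.3,0],"yaw": 0},
    {"delta_pos": [-1.3,2.7,0],"yaw": 0},
    {"delta_pos": [-1.5,3.2,0],"yaw": 0},
    {"delta_pos": [-1.5,3.2,0],"yaw": 0},
    {"delta_pos": [-1.5,3.2,0],"yaw": 0},
    {"delta_pos": [-1.5,3.2,0],"yaw": 0},
    {"delta_pos": [-1.5,3.2,0],"yaw": 0},
    {"delta_pos": [-1.3,2.7,0],"yaw": 0},
    {"delta_pos": [-0.6,1.3,0],"yaw": 0},
    {"delta_pos": [0,0,0],"yaw": 0},
  ],
)

```text
t: 36.9
tcp_pos: [0.4625, -0.0576, 0.1881]
tool_rot: [-0.194, 0.98, 0.029, 0.031]
force: [0.8, -0.3, -1.6]
finger_gap: 0.225
```

```bash
python3 st.py
```

```text
t 36.9 tcp [ 0.4625 -0.0576  0.1881] tip [ 0.4584 -0.0549  0.097 ] trap [-69.7  36.2] z 97.0 wand lean [-0.028  0.036] F [ 0.8 -0.3 -1.6] gap 0.225 q6 -2.45
```

Request:
send_rows(
  commands=[
    {"delta_pos": [0.3,0.6,-1],"yaw": 0},
    {"delta_pos": [0.2,0.5,-1],"yaw": 0},
    {"delta_pos": [0,0,-0.5],"yaw": 0},
    {"delta_pos": [0,0,0],"yaw": 0},
  ],
)

```text
t: 37.4
tcp_pos: [0.4701, -0.0484, 0.1606]
tool_rot: [-0.193, 0.98, 0.028, 0.032]
force: [0.6, 0.9, -0.8]
finger_gap: 0.224
```

```bash
python3 st.py
python3 - <<'E'
from h import *
import json
from scipy.spatial.transform import Rotation as Ro
t=snap("top",'t20'); s=snap("side",'s20')
st=manip.sense(); R=Ro.from_quat(st['tool_rot']).as_matrix(); o=np.array(json.load(open('tip.json'))); tip=st['tcp_pos']+R@o
up=o-[0,0,-.019]; up=-R@(up/np.linalg.norm(up))
pts=[tip,tip+up*.045]
out=[]
for n,im,W in(("top",t,400),("side",s,400)):
    c=proj(n,[tip])[0].astype(int); k=8; x0,y0=c[0]-25,c[1]-25
    a=cv2.resize(im[y0:y0+50,x0:x0+50],(400,400),interpolation=3)
    for p in proj(n,pts): cv2.circle(a,tuple(((p-[x0,y0]+.5)*k).astype(int)),3,(0,0,255),1)
    print(n,proj(n,pts).round(1)); out.append(a)
cv2.imwrite('pics/c14.png',np.hstack(out))
E
```

```text
t 37.4 tcp [ 0.4701 -0.0484  0.1606] tip [ 0.4662 -0.0458  0.0695] trap [-62.9  46.1] z 69.5 wand lean [-0.027  0.035] F [ 0.6  0.9 -0.8] gap 0.224 q6 -2.43
top [[315.4 213.3]
 [315.7 210.7]]
side [[321.3 208.8]
 [321.4 197.9]]
```

View pics/c14.png

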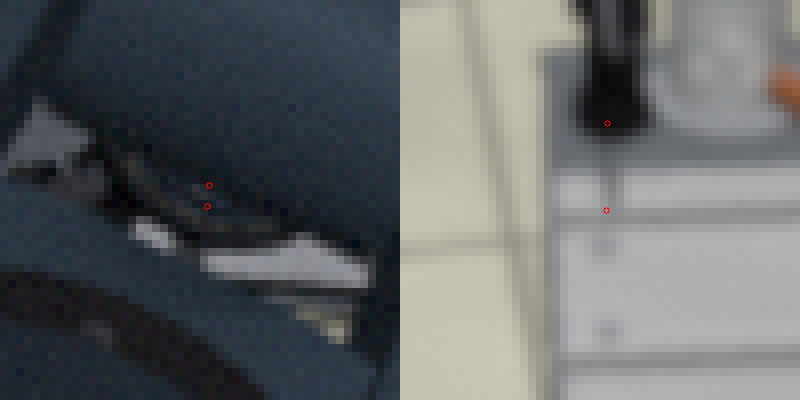

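Request:
send_rows(
  commands=[
    {"delta_pos": [-0.1,0.4,-0.2],"yaw": 0},
    {"delta_pos": [0,0,-0.2],"yaw": 0},
    {"delta_pos": [0,0,0],"yaw": 0},
  ],
)

```text
t: 37.88
tcp_pos: [0.4695, -0.0446, 0.1574]
tool_rot: [-0.193, 0.98, 0.027, 0.033]
force: [0.3, 0.3, -0.3]
finger_gap: 0.228
```

```bash
python3 st.py
```

```text
t 37.875 tcp [ 0.4695 -0.0446  0.1574] tip [ 0.4658 -0.042   0.0663] trap [-63.7  49.8] z 66.3 wand lean [-0.024  0.034] F [ 0.3  0.3 -0.3] gap 0.228 q6 -2.43
```

Aligned; descend into the seam.

Request:
send_rows(
  commands=[
    {"delta_pos": [0,0,-0.5],"yaw": 0},
    {"delta_pos": [0,0,-0.5],"yaw": 0},
    {"delta_pos": [0,0,-0.2],"yaw": 0},
    {"delta_pos": [0,0,0],"yaw": 0},
  ],
)

```text
t: 38.38
tcp_pos: [0.4696, -0.0446, 0.1445]
tool_rot: [-0.193, 0.98, 0.027, 0.033]
force: [-0.5, -0.4, -1.1]
finger_gap: 0.221
```

```bash
python3 st.py
```

```text
t 38.375 tcp [ 0.4696 -0.0446  0.1445] tip [ 0.4659 -0.0421  0.0535] trap [-63.7  49.7] z 53.5 wand lean [-0.024  0.034] F [-0.5 -0.4 -1.1] gap 0.221 q6 -2.43
```

Request:
send_rows(
  commands=[
    {"delta_pos": [0.22,-0.023,0],"yaw": 0},
    {"delta_pos": [0.22,-0.023,0],"yaw": 0},
    {"delta_pos": [0.22,-0.023,0],"yaw": 0},
    {"delta_pos": [0.22,-0.023,0],"yaw": 0},
    {"delta_pos": [0.22,-0.023,0],"yaw": 0},
    {"delta_pos": [0.22,-0.023,0],"yaw": 0},
  ],
)

```text
t: 39.12
tcp_pos: [0.484, -0.0462, 0.1448]
tool_rot: [-0.193, 0.98, 0.027, 0.033]
force: [0.0, 0.5, -0.7]
finger_gap: 0.228
```

```bash
python3 st.py
```

```text
t 39.125 tcp [ 0.484  -0.0462  0.1448] tip [ 0.4804 -0.0438  0.0537] trap [-49.   49.6] z 53.7 wand lean [-0.023  0.034] F [ 0.   0.5 -0.7] gap 0.228 q6 -2.42
```

Request:
send_rows(
  commands=[
    {"delta_pos": [0.22,-0.02,-0.005],"yaw": 0},
    {"delta_pos": [0.22,-0.02,-0.005],"yaw": 0},
    {"delta_pos": [0.22,-0.02,-0.005],"yaw": 0},
    {"delta_pos": [0.22,-0.02,-0.005],"yaw": 0},
    {"delta_pos": [0.22,-0.02,-0.005],"yaw": 0},
    {"delta_pos": [0.22,-0.02,-0.005],"yaw": 0},
    {"delta_pos": [0.22,-0.02,-0.005],"yaw": 0},
    {"delta_pos": [0.22,-0.02,-0.005],"yaw": 0},
    {"delta_pos": [0.22,-0.02,-0.005],"yaw": 0},
    {"delta_pos": [0.22,-0.02,-0.005],"yaw": 0},
  ],
)

```text
t: 40.38
tcp_pos: [0.5075, -0.0483, 0.1442]
tool_rot: [-0.193, 0.98, 0.027, 0.033]
force: [1.0, -0.6, -1.3]
finger_gap: 0.226
```

```bash
python3 st.py
```

```text
t 40.375 tcp [ 0.5075 -0.0483  0.1442] tip [ 0.5039 -0.0458  0.0531] trap [-25.5  50. ] z 53.1 wand lean [-0.024  0.034] F [ 1.  -0.6 -1.3] gap 0.226 q6 -2.4
```

Request:
send_rows(
  commands=[
    {"delta_pos": [0.22,-0.022,0],"yaw": 0},
    {"delta_pos": [0.22,-0.022,0],"yaw": 0},
    {"delta_pos": [0.22,-0.022,0],"yaw": 0},
    {"delta_pos": [0.22,-0.022,0],"yaw": 0},
    {"delta_pos": [0.22,-0.022,0],"yaw": 0},
    {"delta_pos": [0.22,-0.022,0],"yaw": 0},
    {"delta_pos": [0.22,-0.022,0],"yaw": 0},
    {"delta_pos": [0.22,-0.022,0],"yaw": 0},
    {"delta_pos": [0.22,-0.022,0],"yaw": 0},
    {"delta_pos": [0.22,-0.022,0],"yaw": 0},
  ],
)

```text
t: 41.62
tcp_pos: [0.531, -0.0507, 0.1441]
tool_rot: [-0.193, 0.98, 0.027, 0.033]
force: [-0.0, 0.1, -0.5]
finger_gap: 0.223
```

```bash
python3 st.py
```

```text
t 41.625 tcp [ 0.531  -0.0507  0.1441] tip [ 0.5273 -0.0482  0.053 ] trap [-1.9 50.1] z 53.0 wand lean [-0.024  0.034] F [-0.   0.1 -0.5] gap 0.223 q6 -2.39
```

Request:
send_rows(
  commands=[
    {"delta_pos": [0.22,-0.022,-0.002],"yaw": 0},
    {"delta_pos": [0.22,-0.022,-0.002],"yaw": 0},
    {"delta_pos": [0.22,-0.022,-0.002],"yaw": 0},
    {"delta_pos": [0.22,-0.022,-0.002],"yaw": 0},
    {"delta_pos": [0.22,-0.022,-0.002],"yaw": 0},
    {"delta_pos": [0.22,-0.022,-0.002],"yaw": 0},
    {"delta_pos": [0.22,-0.022,-0.002],"yaw": 0},
    {"delta_pos": [0.22,-0.022,-0.002],"yaw": 0},
    {"delta_pos": [0.22,-0.022,-0.002],"yaw": 0},
    {"delta_pos": [0.22,-0.022,-0.002],"yaw": 0},
  ],
)

```text
t: 42.88
tcp_pos: [0.5545, -0.053, 0.1438]
tool_rot: [-0.193, 0.98, 0.027, 0.033]
force: [-0.7, -0.7, -1.5]
finger_gap: 0.227
```

```bash
python3 st.py
```

```text
t 42.875 tcp [ 0.5545 -0.053   0.1438] tip [ 0.5508 -0.0505  0.0527] trap [21.7 50.3] z 52.7 wand lean [-0.024  0.034] F [-0.7 -0.7 -1.5] gap 0.227 q6 -2.37
```

Request:
send_rows(
  commands=[
    {"delta_pos": [0.22,-0.026,0],"yaw": 0},
    {"delta_pos": [0.22,-0.026,0],"yaw": 0},
    {"delta_pos": [0.22,-0.026,0],"yaw": 0},
    {"delta_pos": [0.22,-0.026,0],"yaw": 0},
    {"delta_pos": [0.22,-0.026,0],"yaw": 0},
    {"delta_pos": [0.22,-0.026,0],"yaw": 0},
    {"delta_pos": [0.22,-0.026,0],"yaw": 0},
    {"delta_pos": [0.22,-0.026,0],"yaw": 0},
    {"delta_pos": [0.22,-0.026,0],"yaw": 0},
    {"delta_pos": [0.22,-0.026,0],"yaw": 0},
  ],
)

```text
t: 44.12
tcp_pos: [0.5779, -0.0558, 0.1437]
tool_rot: [-0.193, 0.98, 0.027, 0.033]
force: [0.4, 0.6, -0.9]
finger_gap: 0.229
```

```bash
python3 st.py
```

```text
t 44.125 tcp [ 0.5779 -0.0558  0.1437] tip [ 0.5742 -0.0532  0.0526] trap [45.3 50. ] z 52.6 wand lean [-0.024  0.034] F [ 0.4  0.6 -0.9] gap 0.229 q6 -2.35
```

Request:
send_rows(
  commands=[
    {"delta_pos": [0.22,-0.026,0],"yaw": 0},
    {"delta_pos": [0.15,-0.018,0],"yaw": 0},
  ],
)

```text
t: 44.38
tcp_pos: [0.582, -0.0563, 0.1437]
tool_rot: [-0.193, 0.98, 0.027, 0.033]
force: [0.6, -0.7, 0.4]
finger_gap: 0.227
```

```bash
python3 st.py
```

```text
t 44.375 tcp [ 0.582  -0.0563  0.1437] tip [ 0.5783 -0.0537  0.0526] trap [49.4 49.9] z 52.6 wand lean [-0.024  0.034] F [ 0.6 -0.7  0.4] gap 0.227 q6 -2.35
```

Request:
send_rows(
  commands=[
    {"delta_pos": [-0.023,-0.22,0],"yaw": 0},
    {"delta_pos": [-0.023,-0.22,0],"yaw": 0},
    {"delta_pos": [-0.023,-0.22,0],"yaw": 0},
    {"delta_pos": [-0.023,-0.22,0],"yaw": 0},
    {"delta_pos": [-0.023,-0.22,0],"yaw": 0},
    {"delta_pos": [-0.023,-0.22,0],"yaw": 0},
    {"delta_pos": [-0.023,-0.22,0],"yaw": 0},
    {"delta_pos": [-0.023,-0.22,0],"yaw": 0},
  ],
)

```text
t: 45.38
tcp_pos: [0.5798, -0.0751, 0.1437]
tool_rot: [-0.193, 0.98, 0.027, 0.033]
force: [-0.5, 0.1, -1.0]
finger_gap: 0.228
```

```bash
python3 st.py
```

```text
t 45.375 tcp [ 0.5798 -0.0751  0.1437] tip [ 0.5761 -0.0726  0.0526] trap [49.2 30.9] z 52.6 wand lean [-0.025  0.034] F [-0.5  0.1 -1. ] gap 0.228 q6 -2.39
```

Request:
send_rows(
  commands=[
    {"delta_pos": [-0.018,-0.22,0],"yaw": 0},
    {"delta_pos": [-0.018,-0.22,0],"yaw": 0},
    {"delta_pos": [-0.018,-0.22,0],"yaw": 0},
    {"delta_pos": [-0.018,-0.22,0],"yaw": 0},
    {"delta_pos": [-0.018,-0.22,0],"yaw": 0},
    {"delta_pos": [-0.018,-0.22,0],"yaw": 0},
    {"delta_pos": [-0.018,-0.22,0],"yaw": 0},
    {"delta_pos": [-0.018,-0.22,0],"yaw": 0},
    {"delta_pos": [-0.018,-0.22,0],"yaw": 0},
    {"delta_pos": [-0.018,-0.22,0],"yaw": 0},
  ],
)

```text
t: 46.62
tcp_pos: [0.5779, -0.0987, 0.1437]
tool_rot: [-0.193, 0.98, 0.027, 0.033]
force: [1.8, 0.5, -0.1]
finger_gap: 0.226
```

```bash
python3 st.py
```

```text
t 46.625 tcp [ 0.5779 -0.0987  0.1437] tip [ 0.5742 -0.0962  0.0526] trap [49.7  7.3] z 52.6 wand lean [-0.025  0.034] F [ 1.8  0.5 -0.1] gap 0.226 q6 -2.43
```

Request:
send_rows(
  commands=[
    {"delta_pos": [-0.02,-0.22,0],"yaw": 0},
    {"delta_pos": [-0.02,-0.22,0],"yaw": 0},
    {"delta_pos": [-0.02,-0.22,0],"yaw": 0},
    {"delta_pos": [-0.02,-0.22,0],"yaw": 0},
    {"delta_pos": [-0.02,-0.22,0],"yaw": 0},
    {"delta_pos": [-0.02,-0.22,0],"yaw": 0},
    {"delta_pos": [-0.02,-0.22,0],"yaw": 0},
    {"delta_pos": [-0.02,-0.22,0],"yaw": 0},
    {"delta_pos": [-0.02,-0.22,0],"yaw": 0},
    {"delta_pos": [-0.02,-0.22,0],"yaw": 0},
  ],
)

```text
t: 47.88
tcp_pos: [0.5757, -0.1222, 0.1437]
tool_rot: [-0.193, 0.98, 0.027, 0.033]
force: [1.4, 0.2, -0.9]
finger_gap: 0.226
```

```bash
python3 st.py
```

```text
t 47.875 tcp [ 0.5757 -0.1222  0.1437] tip [ 0.572  -0.1197  0.0526] trap [ 50.  -16.4] z 52.6 wand lean [-0.025  0.034] F [ 1.4  0.2 -0.9] gap 0.226 q6 -2.47
```

Request:
send_rows(
  commands=[
    {"delta_pos": [-0.023,-0.22,0],"yaw": 0},
    {"delta_pos": [-0.023,-0.22,0],"yaw": 0},
    {"delta_pos": [-0.023,-0.22,0],"yaw": 0},
    {"delta_pos": [-0.023,-0.22,0],"yaw": 0},
    {"delta_pos": [-0.023,-0.22,0],"yaw": 0},
    {"delta_pos": [-0.023,-0.22,0],"yaw": 0},
    {"delta_pos": [-0.023,-0.22,0],"yaw": 0},
    {"delta_pos": [-0.023,-0.22,0],"yaw": 0},
    {"delta_pos": [-0.023,-0.22,0],"yaw": 0},
    {"delta_pos": [-0.023,-0.22,0],"yaw": 0},
  ],
)

```text
t: 49.12
tcp_pos: [0.5733, -0.1458, 0.1437]
tool_rot: [-0.193, 0.98, 0.027, 0.033]
force: [0.1, -0.1, -1.0]
finger_gap: 0.227
```

Request:
send_rows(
  commands=[
    {"delta_pos": [-0.023,-0.22,0],"yaw": 0},
    {"delta_pos": [-0.023,-0.22,0],"yaw": 0},
    {"delta_pos": [-0.023,-0.22,0],"yaw": 0},
    {"delta_pos": [-0.02,-0.16,0],"yaw": 0},
  ],
)

```text
t: 49.62
tcp_pos: [0.5723, -0.1546, 0.1436]
tool_rot: [-0.193, 0.98, 0.027, 0.033]
force: [0.1, -0.4, -0.8]
finger_gap: 0.223
```

```bash
python3 st.py
```

```text
t 49.625 tcp [ 0.5723 -0.1546  0.1436] tip [ 0.5686 -0.1521  0.0526] trap [ 50.  -48.9] z 52.6 wand lean [-0.025  0.034] F [ 0.1 -0.4 -0.8] gap 0.223 q6 -2.52
```

Request:
send_rows(
  commands=[
    {"delta_pos": [-0.22,0.015,0],"yaw": 0},
    {"delta_pos": [-0.22,0.015,0],"yaw": 0},
    {"delta_pos": [-0.22,0.02,0],"yaw": 0},
    {"delta_pos": [-0.22,0.02,0],"yaw": 0},
    {"delta_pos": [-0.22,0.02,0],"yaw": 0},
    {"delta_pos": [-0.22,0.02,0],"yaw": 0},
    {"delta_pos": [-0.22,0.02,0],"yaw": 0},
    {"delta_pos": [-0.22,0.02,0],"yaw": 0},
    {"delta_pos": [-0.22,0.02,0],"yaw": 0},
  ],
)

```text
t: 50.75
tcp_pos: [0.551, -0.1527, 0.1437]
tool_rot: [-0.193, 0.98, 0.027, 0.032]
force: [-0.7, -0.1, -0.9]
finger_gap: 0.23
```

```bash
python3 st.py
```

```text
t 50.75 tcp [ 0.551  -0.1527  0.1437] tip [ 0.5473 -0.1501  0.0526] trap [ 28.6 -49.2] z 52.6 wand lean [-0.025  0.034] F [-0.7 -0.1 -0.9] gap 0.23 q6 -2.54
```

Request:
send_rows(
  commands=[
    {"delta_pos": [-0.22,0.022,0],"yaw": 0},
    {"delta_pos": [-0.22,0.022,0],"yaw": 0},
    {"delta_pos": [-0.22,0.022,0],"yaw": 0},
    {"delta_pos": [-0.22,0.022,0],"yaw": 0},
    {"delta_pos": [-0.22,0.022,0],"yaw": 0},
    {"delta_pos": [-0.22,0.022,0],"yaw": 0},
    {"delta_pos": [-0.22,0.022,0],"yaw": 0},
    {"delta_pos": [-0.22,0.022,0],"yaw": 0},
    {"delta_pos": [-0.22,0.022,0],"yaw": 0},
    {"delta_pos": [-0.22,0.022,0],"yaw": 0},
  ],
)

```text
t: 52.0
tcp_pos: [0.5276, -0.1504, 0.1438]
tool_rot: [-0.193, 0.98, 0.027, 0.033]
force: [0.3, 0.6, -0.3]
finger_gap: 0.228
```

```bash
python3 st.py
```

```text
t 52.0 tcp [ 0.5276 -0.1504  0.1438] tip [ 0.5238 -0.1479  0.0527] trap [  5.1 -49.4] z 52.7 wand lean [-0.025  0.034] F [ 0.3  0.6 -0.3] gap 0.228 q6 -2.56
```

Request:
send_rows(
  commands=[
    {"delta_pos": [-0.22,0.021,0],"yaw": 0},
    {"delta_pos": [-0.22,0.021,0],"yaw": 0},
    {"delta_pos": [-0.22,0.021,0],"yaw": 0},
    {"delta_pos": [-0.22,0.021,0],"yaw": 0},
    {"delta_pos": [-0.22,0.021,0],"yaw": 0},
    {"delta_pos": [-0.22,0.021,0],"yaw": 0},
    {"delta_pos": [-0.22,0.021,0],"yaw": 0},
    {"delta_pos": [-0.22,0.021,0],"yaw": 0},
    {"delta_pos": [-0.22,0.021,0],"yaw": 0},
    {"delta_pos": [-0.22,0.021,0],"yaw": 0},
  ],
)

```text
t: 53.25
tcp_pos: [0.504, -0.1482, 0.1439]
tool_rot: [-0.193, 0.98, 0.027, 0.033]
force: [0.3, 0.8, -1.1]
finger_gap: 0.227
```

```bash
python3 st.py
```

```text
t 53.25 tcp [ 0.504  -0.1482  0.1439] tip [ 0.5003 -0.1457  0.0528] trap [-18.5 -49.7] z 52.8 wand lean [-0.024  0.034] F [ 0.3  0.8 -1.1] gap 0.227 q6 -2.58
```

Request:
send_rows(
  commands=[
    {"delta_pos": [-0.22,0.021,0],"yaw": 0},
    {"delta_pos": [-0.22,0.021,0],"yaw": 0},
    {"delta_pos": [-0.22,0.021,0],"yaw": 0},
    {"delta_pos": [-0.22,0.021,0],"yaw": 0},
    {"delta_pos": [-0.22,0.021,0],"yaw": 0},
    {"delta_pos": [-0.22,0.021,0],"yaw": 0},
    {"delta_pos": [-0.22,0.021,0],"yaw": 0},
    {"delta_pos": [-0.22,0.021,0],"yaw": 0},
    {"delta_pos": [-0.22,0.021,0],"yaw": 0},
    {"delta_pos": [-0.22,0.021,0],"yaw": 0},
  ],
)

```text
t: 54.5
tcp_pos: [0.4806, -0.146, 0.144]
tool_rot: [-0.193, 0.98, 0.027, 0.033]
force: [1.0, -0.2, -0.8]
finger_gap: 0.226
```

```bash
python3 st.py
```

```text
t 54.5 tcp [ 0.4806 -0.146   0.144 ] tip [ 0.4769 -0.1435  0.0529] trap [-42.1 -49.9] z 52.9 wand lean [-0.024  0.034] F [ 1.  -0.2 -0.8] gap 0.226 q6 -2.61
```

Request:
send_rows(
  commands=[
    {"delta_pos": [-0.22,0.023,0],"yaw": 0},
    {"delta_pos": [-0.22,0.023,0],"yaw": 0},
    {"delta_pos": [-0.22,0.023,0],"yaw": 0},
    {"delta_pos": [-0.22,0.023,0],"yaw": 0},
    {"delta_pos": [-0.22,0.023,0],"yaw": 0},
    {"delta_pos": [-0.22,0.023,0],"yaw": 0},
    {"delta_pos": [-0.22,0.023,0],"yaw": 0},
    {"delta_pos": [-0.22,0.023,0],"yaw": 0},
    {"delta_pos": [-0.22,0.023,0],"yaw": 0},
    {"delta_pos": [-0.22,0.023,0],"yaw": 0},
  ],
)

```text
t: 55.75
tcp_pos: [0.4571, -0.1436, 0.144]
tool_rot: [-0.193, 0.98, 0.027, 0.033]
force: [0.5, -0.1, -0.8]
finger_gap: 0.229
```

Request:
send_rows(
  commands=[
    {"delta_pos": [-0.15,0.015,0],"yaw": 0},
    {"delta_pos": [0,0,0],"yaw": 0},
    {"delta_pos": [0,0,0],"yaw": 0},
  ],
)

```text
t: 56.12
tcp_pos: [0.4554, -0.1434, 0.1441]
tool_rot: [-0.193, 0.98, 0.027, 0.033]
force: [0.3, -0.2, -0.4]
finger_gap: 0.225
```

```bash
python3 st.py
```

```text
t 56.125 tcp [ 0.4554 -0.1434  0.1441] tip [ 0.4517 -0.1409  0.053 ] trap [-67.4 -50. ] z 53.0 wand lean [-0.024  0.034] F [ 0.3 -0.2 -0.4] gap 0.225 q6 -2.64
```

Request:
send_rows(
  commands=[
    {"delta_pos": [0,0,0.5],"yaw": 0},
    {"delta_pos": [0,0,1],"yaw": 0},
    {"delta_pos": [0,0,1.5],"yaw": 0},
    {"delta_pos": [0,0,1.5],"yaw": 0},
    {"delta_pos": [0,0,1],"yaw": 0},
    {"delta_pos": [0,0,0],"yaw": 0},
  ],
)

```text
t: 56.88
tcp_pos: [0.4559, -0.1436, 0.2033]
tool_rot: [-0.193, 0.98, 0.026, 0.034]
force: [-0.0, -0.5, -1.8]
finger_gap: 0.225
```

```bash
python3 st.py
```

```text
t 56.875 tcp [ 0.4559 -0.1436  0.2033] tip [ 0.4524 -0.1412  0.1122] trap [-66.7 -50.3] z 112.2 wand lean [-0.022  0.033] F [-0.  -0.5 -1.8] gap 0.225 q6 -2.62
```

Request:
send_rows(
  commands=[
    {"delta_pos": [0.8,-1,0],"yaw": 0},
    {"delta_pos": [1.8,-2.2,0],"yaw": 0},
    {"delta_pos": [2.3,-2.9,0],"yaw": 0},
    {"delta_pos": [2.3,-2.9,0],"yaw": 0},
    {"delta_pos": [2.3,-2.9,0],"yaw": 0},
    {"delta_pos": [1.8,-2.2,0],"yaw": 0},
    {"delta_pos": [0.8,-1,0],"yaw": 0},
    {"delta_pos": [0,0,0],"yaw": 0},
    {"delta_pos": [0,0,0],"yaw": 0},
  ],
)

```text
t: 58.0
tcp_pos: [0.5796, -0.3012, 0.1965]
tool_rot: [-0.193, 0.98, 0.03, 0.03]
force: [1.2, -0.1, -1.3]
finger_gap: 0.231
```

```bash
python3 st.py
```

```text
t 58.0 tcp [ 0.5796 -0.3012  0.1965] tip [ 0.5754 -0.2983  0.1055] trap [  72.  -193.7] z 105.5 wand lean [-0.03   0.038] F [ 1.2 -0.1 -1.3] gap 0.231 q6 -2.69
```

Request:
send_rows(
  commands=[
    {"delta_pos": [0.6,-0.7,-0.5],"yaw": 0},
    {"delta_pos": [0.6,-0.7,-0.8],"yaw": 0},
    {"delta_pos": [0,0,-0.5],"yaw": 0},
    {"delta_pos": [0,0,0],"yaw": 0},
  ],
)

```text
t: 58.5
tcp_pos: [0.5913, -0.3141, 0.1772]
tool_rot: [-0.193, 0.98, 0.031, 0.03]
force: [0.2, -0.0, -2.2]
finger_gap: 0.228
```

```bash
python3 st.py
python3 - <<'E'
from h import *
t=snap("top",'t30'); s=snap("side",'s30')
import json
from scipy.spatial.transform import Rotation as Ro
st=manip.sense(); R=Ro.from_quat(st['tool_rot']).as_matrix(); o=np.array(json.load(open('tip.json'))); tip=st['tcp_pos']+R@o
print(proj("side",[tip,[.588,-.313,.06]]).round(1))
E
```

```text
t 58.5 tcp [ 0.5913 -0.3141  0.1772] tip [ 0.5869 -0.3111  0.0862] trap [  84.9 -205.1] z 86.2 wand lean [-0.032  0.04 ] F [ 0.2 -0.  -2.2] gap 0.228 q6 -2.69
[[376.4 252.4]
 [376.3 259.9]]
```

Request:
send_rows(
  commands=[
    {"delta_pos": [0.1,-0.15,-0.8],"yaw": 0},
    {"delta_pos": [0,0,-1],"yaw": 0},
    {"delta_pos": [0,0,-0.8],"yaw": 0},
    {"delta_pos": [0,0,-0.4],"yaw": 0},
    {"delta_pos": [0,0,0],"yaw": 0},
  ],
)

```text
t: 59.22
tcp_pos: [0.5923, -0.3155, 0.1456]
tool_rot: [-0.193, 0.98, 0.03, 0.03]
force: [0.4, 1.1, -1.0]
finger_gap: 0.225
```

```bash
python3 st.py
```

```text
t 59.225 tcp [ 0.5923 -0.3155  0.1456] tip [ 0.5879 -0.3125  0.0545] trap [  86.  -206.5] z 54.5 wand lean [-0.031  0.039] F [ 0.4  1.1 -1. ] gap 0.225 q6 -2.7
```

In the hole with no contact. Continue to 2 mm above seating.

Request:
send_rows(
  commands=[
    {"delta_pos": [0,0,-1],"yaw": 0},
    {"delta_pos": [0,0,-1],"yaw": 0},
    {"delta_pos": [0,0,-0.8],"yaw": 0},
    {"delta_pos": [0,0,-0.5],"yaw": 0},
    {"delta_pos": [0,0,0],"yaw": 0},
  ],
)

```text
t: 59.85
tcp_pos: [0.5923, -0.3155, 0.1102]
tool_rot: [-0.193, 0.98, 0.03, 0.03]
force: [0.8, 0.9, -0.4]
finger_gap: 0.223
```

```bash
python3 st.py
```

```text
t 59.85 tcp [ 0.5923 -0.3155  0.1102] tip [ 0.588  -0.3126  0.0191] trap [  86.  -206.5] z 19.1 wand lean [-0.031  0.039] F [ 0.8  0.9 -0.4] gap 0.223 q6 -2.71
```

Request:
send_rows(
  commands=[
    {"delta_pos": [0,0,-0.25],"yaw": 0},
    {"delta_pos": [0,0,-0.1],"yaw": 0},
    {"delta_pos": [0,0,0],"yaw": 0},
  ],
)

```text
t: 60.22
tcp_pos: [0.5927, -0.3159, 0.1071]
tool_rot: [-0.193, 0.98, 0.03, 0.03]
force: [0.4, -0.6, -0.5]
finger_gap: 0.226
```

Request:
send_rows(
  commands=[
    {"delta_pos": [0,0,0],"yaw": 0},
    {"delta_pos": [0,0,0],"yaw": 0},
    {"delta_pos": [0,0,0],"yaw": 0},
    {"delta_pos": [0,0,0],"yaw": 0},
  ],
  grip=-0.2,
)

```text
t: 60.72
tcp_pos: [0.5934, -0.3164, 0.1083]
tool_rot: [-0.193, 0.98, 0.029, 0.031]
force: [0.0, 0.0, 0.4]
finger_gap: 0.6
```

Request:
send_rows(
  commands=[
    {"delta_pos": [0,0,1],"yaw": 0},
    {"delta_pos": [0,0,2],"yaw": 0},
    {"delta_pos": [0,0,3],"yaw": 0},
    {"delta_pos": [0,0,4],"yaw": 0},
    {"delta_pos": [0,0,4],"yaw": 0},
    {"delta_pos": [-1,3,3],"yaw": 0},
    {"delta_pos": [-1,4,2],"yaw": 0},
    {"delta_pos": [-1,4,0],"yaw": 0},
    {"delta_pos": [0,0,0],"yaw": 0},
  ],
)

```text
t: 61.85
tcp_pos: [0.5623, -0.2041, 0.3107]
tool_rot: [-0.193, 0.98, 0.026, 0.034]
force: [0.5, -0.4, 0.4]
finger_gap: 0.599
```

Run:
```python
from h import *
t=snap("top",'t31'); s=snap("side",'s31'); print(manip.sense()['tcp_pos'])
t0=cv2.imread('pics/top0.png')
for nm,(x0,x1,y0,y1) in dict(bystanders=(185,365,85,145),C=(395,435,222,280),purple_red=(395,505,250,345)).items():
    print(nm,(cv2.absdiff(t,t0)[y0:y1,x0:x1].max(2)>40).sum())
def c(im,x,y,w,h,W,H): return cv2.resize(im[y:y+h,x:x+w],(W,H),interpolation=3)
r1=np.hstack([c(t,150,120,290,170,513,300),c(s,350,220,60,70,257,300)])
r2=np.hstack([c(s,250,120,200,150,400,300),c(t,230,160,50,50,300,300)]); r2=cv2.copyMakeBorder(r2,0,0,0,770-700,cv2.BORDER_CONSTANT)
cv2.imwrite('pics/c15.png',np.vstack([r1,r2]))
```

```text
[ 0.56362962 -0.20703902  0.31051712]
bystanders 9551
C 1843
purple_red 9298
```

View pics/c15.png

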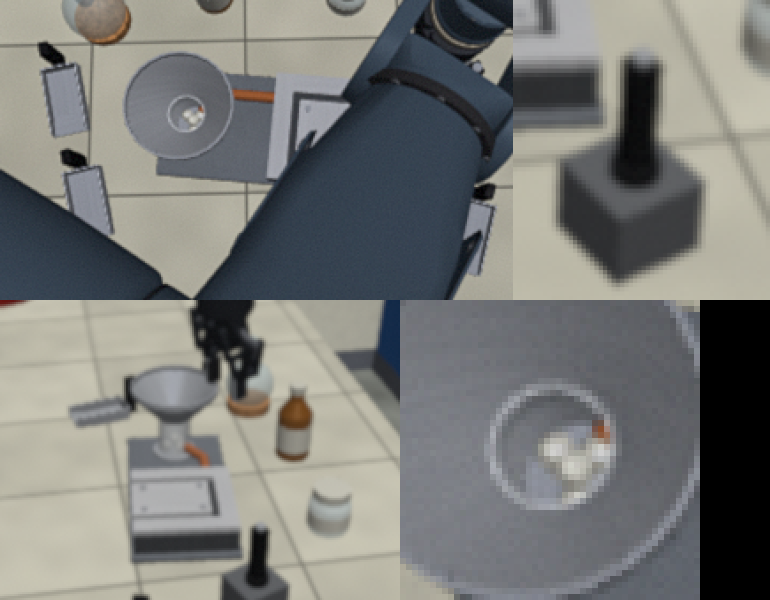

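Run:
```python
from h import *
for f in('top0','t31'):
    t=cv2.imread('pics/%s.png'%f); w=((t.min(2)>140)&(t.max(2).astype(int)-t.min(2)<45))[60:380,100:520].astype(np.uint8)
    n,l,st,c=cv2.connectedComponentsWithStats(w); print(f,[(c[i]+[100,60]).round().astype(int).tolist()+[int(st[i,4])] for i in range(1,n) if 4<st[i,4]<60])
```

```text
top0 []
t31 [[306, 60, 34], [437, 138, 7], [194, 170, 5], [193, 178, 15], [185, 188, 28], [197, 187, 7], [202, 219, 22], [192, 221, 19], [206, 224, 6], [201, 228, 15], [296, 226, 39], [192, 232, 12], [185, 234, 29], [206, 234, 12], [420, 240, 49], [209, 243, 7], [202, 246, 11], [416, 249, 19], [419, 267, 9]]
```

```bash
python3 -c "
from station import manip
print(manip.sign_off(), manip.sense()['t'])"
```

```text
the job is handed in; nothing more can be done
the job is handed in; nothing more can be done
```

I handed the job in at about 62 s of robot time. The pellets are in the column, the seam is traced and the wand is back in its stand.

**Pellets:** I counted four, two in each of the scoops nearest the column. I poured both through the funnel and set those scoops back upright on the bench. The third scoop looked empty in the first picture, so I left it alone. On the first pour that scoop slipped from the fingers and came to rest in the funnel. I re-gripped it, and its pellets had already dropped through.

**Seam:** Going by the tool pose, the tip entered about 4 mm before the start point and stayed about 3 mm above the groove floor. It kept within about 1 mm of the centre line at 2 cm/s, with no contact force above sensor noise. It was lifted out about 7 mm past the finish point. The groove runs on to the housing edge (x = -85) on both sides. I took the seam's ends as x = -60, so the last 18 mm to the edge on the finish side was not traced.

**Last checks:**
- **Final picture:** the wand stands upright in its stand. Both used scoops are upright and empty, though the arm hides the lip end of one. The pellets are piled in the column and the funnel is clear. The flask, bottle and jar look untouched.
- **Image-difference checks:** comparisons of the bystanders, the third scoop and the purple and red look-alikes with the first image gave large differences. The arm was in those regions, so they showed nothing.
- **Stray-pellet search:** a white-blob search for pellets on the bench was also inconclusive. It picked up other bright spots in the last picture and missed the known pellets in the first.
- **Pellet count:** I did not count the four pellets in the column one by one; the pile there looks consistent with four.

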